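# Charge the ball mill and hold its sprung clamp home

### The job

Get the small ball mill ready to run: pick up the glass beaker, pour its six steel grinding balls into the mill's open jar and stand the empty beaker upright back on the worktop, clear of the mill. Then take the mill's upright sprung clamp arm by its crossbar, swing it over and press it down past the last click of its ratchet until the lid is bedded fully home on the jar, and finish while still holding it pressed home there, because the ratchet alone leaves the lid a few millimetres slack and I want to put the locking pin in. Leave the amber bottle, the vial and the notebook where they are.

Things in the scene. Friction and masses are not known exactly. Their poses are not given: they have to be found in the camera images.
- mill: Small ball mill, fixed: white housing and steel plate, 236 x 150 mm (x -76 to +160, y +-75), plate top 44 mm up. Origin on the worktop under the axis of its open jar, z up; x points level from the jar to the hinge of the clamp arm (roughly away from the robot), y level along the hinge (roughly to the robot's left).
- jar_mouth (a point): Centre of the open mouth of the fixed steel jar, level with its rim, 94 mm above the worktop. The jar is 76 mm across outside (82 mm at the rim), 64 mm inside; its inner floor is 50 mm above the worktop.
- clamp_hinge (a point): Middle of the clamp arm's level hinge axis, 85 mm along the mill's x from the jar's axis, 107 mm above the worktop. On its left side: ratchet disc of 80 mm with three teeth, sprung pawl behind. A wall shelf overhangs the rear of the worktop: beyond x = 0.67 m and left of y = -0.2 m, underside 0.43 m above the worktop.
- clamp_arm (a joint): Clamp arm angle. 0: open, upright above the hinge, lid facing the robot; grows as the arm swings over to the mill's -x and down. 1.571: level; 1.58: firm stop, lid home. A spring drives it to 0 (about 3 N at the crossbar open, 10 N shut). The ratchet clicks at about 1.13, 1.33 and last 1.525; let go there, it rests on the pawl at about 1.49, lid 7 mm slack.
- grip_left (a point): On the axis of the black crossbar at the arm's end, 44 mm to the left (mill +y) of its middle. Crossbar: round, 14 mm, 148 mm long, along the mill's y; each half free for 50 mm between hub (24 mm wide) and end knob (18 mm). Arm open, this point is 145 mm above the hinge axis and 3 mm to the mill's +x of it; it turns with the arm (shut: 110 mm above the worktop, in front of the jar).
- grip_right (a point): The same for the right (mill -y) half of the crossbar, 44 mm from the middle.
- beaker: Small clear glass beaker, about 54 mm across (58 mm over the lip), 70 mm tall, about 60 g, standing upright on the worktop with the six balls in it. Origin: centre of its underside, z up along its axis.
- ball_1_center (a point): Centre of steel grinding ball 1 of 6: polished ball of 15 mm, 14 g, in the beaker at the start.
- ball_2_center (a point): Centre of steel grinding ball 2 of 6: polished ball of 15 mm, 14 g, in the beaker at the start.
- ball_3_center (a point): Centre of steel grinding ball 3 of 6: polished ball of 15 mm, 14 g, in the beaker at the start.
- ball_4_center (a point): Centre of steel grinding ball 4 of 6: polished ball of 15 mm, 14 g, in the beaker at the start.
- ball_5_center (a point): Centre of steel grinding ball 5 of 6: polished ball of 15 mm, 14 g, in the beaker at the start.
- ball_6_center (a point): Centre of steel grinding ball 6 of 6: polished ball of 15 mm, 14 g, in the beaker at the start.
- amber_bottle: Bystander: brown glass bottle with white cap, 43 mm across, 94 mm tall, behind the beaker. Origin: centre of its underside.
- sample_vial: Bystander: small vial with white cap, 24 mm across, 64 mm tall, to the right of the mill. Origin: centre of its underside.
- notebook: Bystander: green notebook, 210 x 156 x 16 mm, lying flat to the left of the beaker. Origin: centre of its underside.
Not all that is in view belongs to the job. Leave any purple or yellow look-alike of the beaker alone.

How it is judged:
By the outcome, as a careful person would: the job done as asked, in the order asked, and still so for the second after the job is handed in, while the arm keeps its last pose, push and grip.
It also fails if it takes over 64 s, if anything falls off the work surface, if the arm or the gripper's body presses on something with over 40 N, if the wrist force passes 120 N, or if a joint passes its speed limit or range.

### The arm

A 6-joint arm with a two-finger parallel gripper is mounted at the origin on a cart in front of the work surface, level with it; the furniture and walls round the work are solid. World frame = base frame: x ahead of the robot, y to its left, z up, the work surface at z = 0. Lengths are in m, angles in rad, forces in N, time in s.
With the tool pointing down it reaches from about 0.4 to 0.825 m from the base axis. Payload 7 kg.
Tool frame: the origin (TCP) lies on the front face of the gripper's body, between the roots of the fingers; the fingertips stand 66 mm ahead of it and the grasp point (between the pads) lies 47 mm ahead of it; z points along the fingers, y is the line along which they close (so a half turn about z gives the same grasp; the last joint's range is limited). The gripper opens to 88 mm and grips with 3 to 60 N. Pads are 19 mm wide; open, the fingers measure 130 mm over their backs; the gripper's body (78 mm by 193 mm) begins 47 mm behind the grasp point.
Start: joints at [1.462, 0.359, 0.012, 0, -1.224, -0.288], TCP at [0.261, 0.623, 0.292] pointing down, gripper open.
Joint ranges: [-3.07, 3.07], [-1.43, 2.12], [-1.02, 1.25], [-3.03, 1.67], [-3.05, -0], [-3.03, 3.03]. Speed limits (rad/s): [2.39, 2.39, 3.01, 3.14, 3.14, 3.14].

### API

Orientations are given as [roll, pitch, yaw] about the fixed x, y, z axes, in that order (R = Rz(yaw) Ry(pitch) Rx(roll)).
In Python, from station import arm gives the robot as it stands. The module is installed in compiled form; this text tells all that it offers.
- The arm moves only by the tool move_arm, never from a script. Its argument "increments" is a list of rows, each an object of numbers: "jaw": the gripper command: -1 is shut, 1 is fully open, values between are in proportion; "dx", "dy", "dz": the shift along the tool's x, y, z in m; "twist": the turn about the tool's z in rad. A call has 1 to 12 rows; each row shifts and turns the commanded pose from where the row before left it, along the tool's axes as they then stand; what a row does not reach is not made up. A row lasts 1/12 s, in which the tool goes at most 41.7 mm and 7.16 degrees, less where a joint would pass 70% of its speed; a pose out of reach is approached as far as the arm can. A call is refused whole if a number of a shift passes 0.0417 or a number of a turn 0.125, either way. A call with a gripper value outside its range is refused whole. The fingers move at their own pace and stop on an object; "force" is the grip in N (left out, the last holds). Time passes only in rows, so rows that do not move let the fingers close. It gives the time, the measured TCP pose, the force, the opening and the grip force at its end, in the units of the state.
- arm.get_state(): the state, without advancing time (a new reading comes with each control period).
- arm.grab_frame(name): name is "scene" or "side" or "wrist"; returns the picture (384x512x3 uint8, blue, green, red); there is no depth.
- arm.camera_info(name): a dict with "K" (3x3 intrinsics, pixels), "extrinsics" (4x4, takes a point from camera to world coordinates). Camera axes: x right, y down, z forward; pixel columns grow to the right and rows downward; lengths in m; the calibration is good to about 2 mm. A picture is of the moment at which its call begins: read the wrist's pose just before it. camera_info takes no time and is no camera call; for the wrist camera it gives the pose at the moment of the call.
- arm.job_done(): hands the job in; it is judged then, once.
Trained networks look in the newest picture that a camera, given by its name, has taken for a name from the list of things; names that differ only in an ending like _2 or _b are one class to them, and where a whole thing is asked for, a point or a joint stands for the part that bears it (a point fixed in the world has none). Each returns a list of dicts, best first, with "score" (0 to 1); they miss things now and then, are a little off and sometimes report something else, mostly with a low value. They report only what shows in the picture. A call takes as long as a camera call. They do not tell look-alikes from the thing itself.
- arm.find_in(camera, name): "position" ([x, y, z] in m, in world coordinates, good to about 4 mm: the middle of the surface that is visible of it).
- arm.silhouettes(camera, name): "pixels" (384x512 bool, what is visible of it).
- arm.pinpoint(camera, name): "position" ([x, y, z] in m, in world coordinates, good to about 4 mm: a listed point, or the origin of a listed thing).
The state is a dict: "t": time; "q": joint angles; "qd": joint speeds; "joint_efforts": joint torques, N m; "eef_pos": TCP position; "ee_rot": TCP orientation; "force": force on the tool from outside, world axes, zero at the start; "moment": the same for the moment, N m; "width": finger opening in m; "gripper_force": force on a finger pad.
Only numpy, scipy, OpenCV 4.12 (cv2) and the standard library are available. Lean on these libraries where they do the work, as an engineer would, in place of code of your own. Each camera call takes 0.05 s, during which the arm holds its last target. There are 200 camera calls.

## Working session

There is one attempt and no reset: what is moved stays moved. The work goes in short steps, Python scripts to look and compute and a tool call to move; the robot and the scene stay as the last step left them, time stands still between calls to the robot, and variables do not carry over. Pictures are saved under pics/ and viewed, at most 10 in all, crops included, and the job is handed in when it is done.

Besides the shell and the picture viewer there is one more tool, called after ">>>" as a command line: name --argument value ..., lists and objects as JSON in quotes. move_arm: Moves the arm, as the interface text tells. Its arguments: {"type":"object","properties":{"increments":{"type":"array"},"force":{"type":"number"}},"required":["increments"]}

```bash
mkdir -p pics; python3 - <<'E'
from station import arm
import cv2,numpy as np
s=arm.get_state();print({k:np.round(v,3).tolist() for k,v in s.items()})
a=arm.grab_frame("scene");b=arm.grab_frame("side")
cv2.imwrite("pics/a.png",a);cv2.imwrite("pics/b.png",b)
for c in("scene","side"):
  for n in("beaker","mill","jar_mouth","clamp_hinge","grip_left","grip_right","ball_1_center","amber_bottle","sample_vial","notebook"):
    print(c,n,[(round(d["score"],2),np.round(d["position"],3).tolist()) for d in arm.pinpoint(c,n)][:7])
E
```

```text
{'t': 0.0, 'q': [1.462, 0.359, 0.011, -0.0, -1.224, -0.288], 'qd': [0.001, 0.0, -0.0, 0.001, 0.001, 0.001], 'joint_efforts': [-0.002, -58.272, 29.306, 6.997, 0.007, -0.0], 'eef_pos': [0.261, 0.622, 0.291], 'ee_rot': [3.14, -0.0, -0.397], 'force': [0.242, 0.547, 0.581], 'moment': [-0.002, 0.012, 0.052], 'gripper_force': 0.0, 'width': 0.087}
scene beaker [(0.82, [0.44, 0.088, -0.006]), (0.82, [0.554, 0.169, -0.002])]
scene mill [(0.87, [0.478, -0.182, -0.002]), (0.22, [0.431, 0.368, 0.0])]
scene jar_mouth [(0.83, [0.48, -0.185, 0.094])]
scene clamp_hinge [(0.64, [0.644, 0.076, -0.001]), (0.59, [0.566, -0.2, 0.109]), (0.44, [0.563, -0.236, 0.25])]
scene grip_left [(0.83, [0.578, -0.15, 0.245])]
scene grip_right [(0.66, [0.64, 0.075, -0.004]), (0.56, [0.564, -0.238, 0.249])]
scene ball_1_center []
scene amber_bottle [(0.58, [0.643, 0.074, -0.004])]
scene sample_vial [(0.53, [0.431, -0.41, -0.001]), (0.25, [0.48, -0.187, 0.093])]
scene notebook [(0.86, [0.43, 0.367, -0.0])]
side beaker [(0.78, [0.441, 0.091, -0.003]), (0.66, [0.494, -0.009, -0.006]), (0.55, [0.557, 0.169, -0.001])]
side mill [(0.94, [0.485, -0.185, 0.0])]
side jar_mouth [(0.79, [0.479, -0.181, 0.092])]
side clamp_hinge [(0.93, [0.567, -0.192, 0.108])]
side grip_left [(0.96, [0.572, -0.151, 0.253])]
side grip_right [(0.63, [0.563, -0.235, 0.249])]
side ball_1_center []
side amber_bottle [(0.76, [0.646, 0.07, -0.0])]
side sample_vial [(0.66, [0.426, -0.414, -0.002])]
side notebook [(0.7, [0.434, 0.37, -0.001])]
```

View pics/a.png

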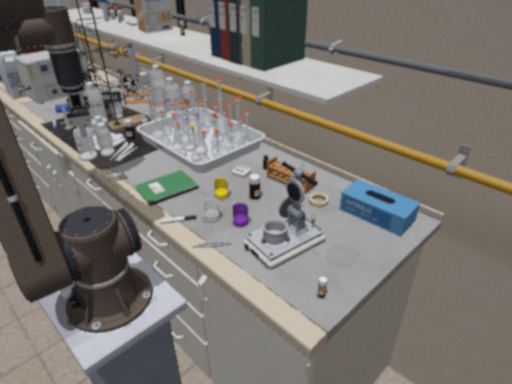

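View pics/b.png

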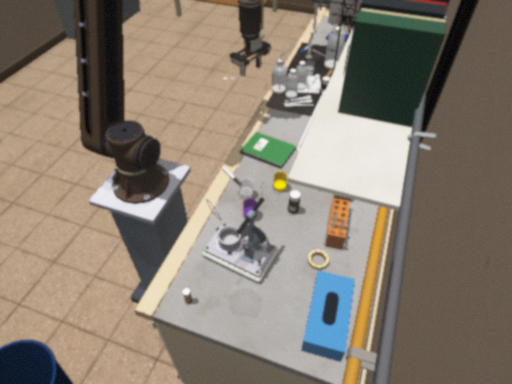

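```bash
python3 - <<'E'
from station import arm
import cv2,numpy as np
for c in("scene","side"):
  i=arm.camera_info(c);E=np.array(i["extrinsics"]);print(c,np.round(E,3).tolist(),np.array(i["K"]).round(1).tolist())
  for p in([.44,.09,0],[.556,.169,0],[.494,-.009,0],[.643,.074,0]):
    q=np.array(i["K"])@(np.linalg.inv(E)@[*p,1])[:3];print(p,(q[:2]/q[2]).round())
E
```

```text
scene [[0.72, -0.386, 0.577, -0.238], [-0.694, -0.383, 0.61, -0.845], [-0.015, -0.839, -0.543, 0.866], [0.0, 0.0, 0.0, 1.0]] [[396.4, 0.0, 252.5], [0.0, 396.4, 187.6], [0.0, 0.0, 1.0]]
[0.44, 0.09, 0] [212. 217.]
[0.556, 0.169, 0] [222. 196.]
[0.494, -0.009, 0] [241. 223.]
[0.643, 0.074, 0] [255. 197.]
side [[0.939, 0.253, -0.233, 0.845], [0.344, -0.696, 0.63, -0.894], [-0.003, -0.672, -0.74, 1.184], [0.0, 0.0, 0.0, 1.0]] [[390.0, 0.0, 255.2], [0.0, 390.0, 191.9], [0.0, 0.0, 1.0]]
[0.44, 0.09, 0] [246. 194.]
[0.556, 0.169, 0] [279. 188.]
[0.494, -0.009, 0] [250. 216.]
[0.643, 0.074, 0] [292. 210.]
```

Candidates for the beaker in scene: clear at (212,212), yellow at (222,189), purple at (241,214). The clear one fits "clear glass". I'll move above it and confirm in an enlarged wrist crop.

>>> move_arm --increments '[{"dx":0.0265,"dy":0.0301,"jaw":1},{"dx":0.0265,"dy":0.0301},{"dx":0.0265,"dy":0.0301},{"dx":0.0265,"dy":0.0301},{"dx":0.0265,"dy":0.0301},{"dx":0.0265,"dy":0.0301},{"dx":0.0265,"dy":0.0301},{"dx":0.0265,"dy":0.0301},{"dx":0.0265,"dy":0.0301},{"dx":0.0265,"dy":0.0301},{"dx":0.0265,"dy":0.0301},{"dx":0.0265,"dy":0.0301}]'

```text
$.increments[0]: bad value
```

>>> move_arm --increments '[{"dx":0.0265,"dy":0.0301},{"dx":0.0265,"dy":0.0301},{"twist":-0.088},{"twist":-0.088},{"twist":-0.088},{"dz":0}]'

```text
$.increments[0]: bad value
```

```bash
cat > h.py <<'E'
from station import arm
import cv2,numpy as np
def st():
    s=arm.get_state();print("t",round(s["t"],2),"p",np.round(s["eef_pos"],4).tolist(),"rot",np.round(s["ee_rot"],3).tolist(),"F",np.round(s["force"],1).tolist(),"w",round(s["width"],4),"g",round(s["gripper_force"],1),"q",np.round(s["q"],2).tolist());return s
def pp(c,*ns):
    for n in ns: print(c,n,[(round(d["score"],2),np.round(d["position"],4).tolist()) for d in arm.pinpoint(c,n)][:6])
def proj(c,p):
    i=arm.camera_info(c);q=np.array(i["K"])@(np.linalg.inv(np.array(i["extrinsics"]))@[*p,1])[:3];return (q[:2]/q[2]).round()
E
python3 - <<'E'
from h import *
st();a=arm.grab_frame("wrist");cv2.imwrite("pics/c.png",cv2.resize(a,(768,576),interpolation=cv2.INTER_CUBIC))
pp("wrist","beaker","ball_1_center","jar_mouth","clamp_hinge","grip_right","grip_left","mill")
print(proj("wrist",[.44,.09,0]),np.round(arm.camera_info("wrist")["extrinsics"],3).tolist())
E
```

```text
t 1.1 p [0.2609, 0.6225, 0.2921] rot [3.142, 0.0, -0.397] F [0.3, 0.3, -0.0] w 0.0878 g 0.0 q [1.46, 0.36, 0.01, -0.0, -1.22, -0.29]
wrist beaker []
wrist ball_1_center []
wrist jar_mouth []
wrist clamp_hinge []
wrist grip_right []
wrist grip_left []
wrist mill []
[ 769. -279.] [[-0.388, -0.877, -0.284, 0.338], [-0.922, 0.369, 0.12, 0.59], [-0.001, 0.309, -0.951, 0.384], [0.0, 0.0, 0.0, 1.0]]
```

View pics/c.png

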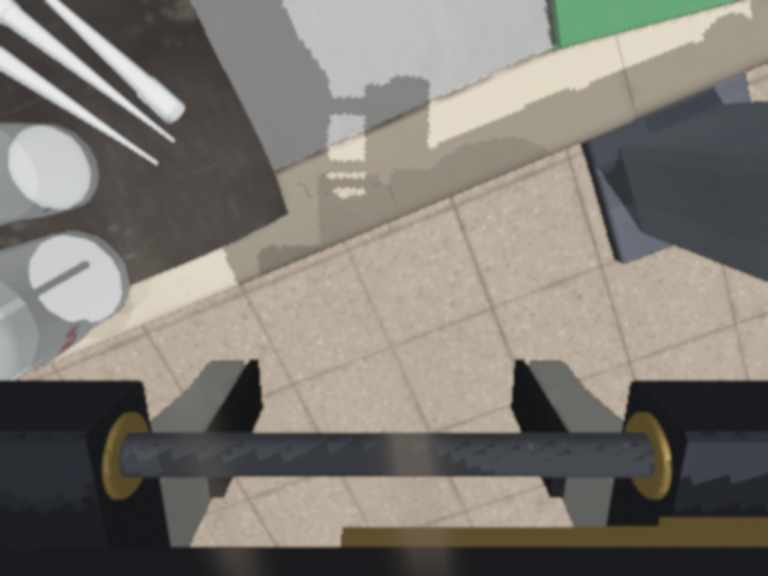

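The picture shows the start position over the edge of the bench, since the move was refused. I'll send full rows.

>>> move_arm --increments '[{"dx":0.0265,"dy":0.0301,"dz":0,"twist":0,"jaw":1},{"dx":0.0265,"dy":0.0301,"dz":0,"twist":0,"jaw":1},{"dx":0.0265,"dy":0.0301,"dz":0,"twist":0,"jaw":1},{"dx":0.0265,"dy":0.0301,"dz":0,"twist":0,"jaw":1},{"dx":0.0265,"dy":0.0301,"dz":0,"twist":0,"jaw":1},{"dx":0.0265,"dy":0.0301,"dz":0,"twist":0,"jaw":1},{"dx":0.0265,"dy":0.0301,"dz":0,"twist":0,"jaw":1},{"dx":0.0265,"dy":0.0301,"dz":0,"twist":0,"jaw":1},{"dx":0.0265,"dy":0.0301,"dz":0,"twist":0,"jaw":1},{"dx":0.0265,"dy":0.0301,"dz":0,"twist":0,"jaw":1}]'

```text
t: 2.33
eef_pos: [0.3891, 0.2406, 0.2926]
ee_rot: [-3.141, -0.0, -0.396]
force: [1.0, -0.4, -0.2]
width: 0.0877
gripper_force: 0.0
```

>>> move_arm --increments '[{"dx":0.0264,"dy":0.0299,"dz":0,"twist":0,"jaw":1},{"dx":0.0264,"dy":0.0299,"dz":0,"twist":0,"jaw":1},{"dx":0.0264,"dy":0.0299,"dz":0,"twist":-0.088,"jaw":1},{"dx":0.025,"dy":0.03,"dz":0,"twist":-0.088,"jaw":1},{"dx":0,"dy":0,"dz":0,"twist":-0.088,"jaw":1},{"dx":0,"dy":0,"dz":0,"twist":0,"jaw":1}]'

```text
t: 2.83
eef_pos: [0.4425, 0.0909, 0.2923]
ee_rot: [-3.141, -0.0, -0.133]
force: [0.4, -0.2, 0.1]
width: 0.0874
gripper_force: 0.0
```

```bash
python3 - <<'E'
from h import *
st();a=arm.grab_frame("wrist");cv2.imwrite("pics/d.png",cv2.resize(a,(768,576),interpolation=cv2.INTER_CUBIC))
pp("wrist","beaker","ball_1_center","jar_mouth","clamp_hinge","grip_right","grip_left")
print(proj("wrist",[.44,.09,0]),proj("wrist",[.44,.09,.07]))
E
```

```text
t 2.83 p [0.4425, 0.0909, 0.2923] rot [-3.141, -0.0, -0.133] F [0.4, -0.2, 0.1] w 0.0874 g 0.0 q [0.64, -0.02, -0.45, 0.0, -1.14, 0.8]
wrist beaker [(0.83, [0.5585, 0.1658, 0.0007]), (0.78, [0.4396, 0.0818, 0.0017]), (0.62, [0.489, -0.0083, -0.0004])]
wrist ball_1_center [(0.16, [0.4399, 0.0836, 0.0007])]
wrist jar_mouth []
wrist clamp_hinge []
wrist grip_right [(0.29, [0.4388, 0.0835, 0.0043])]
wrist grip_left []
[261. 165.] [262. 180.]
```

View pics/d.png

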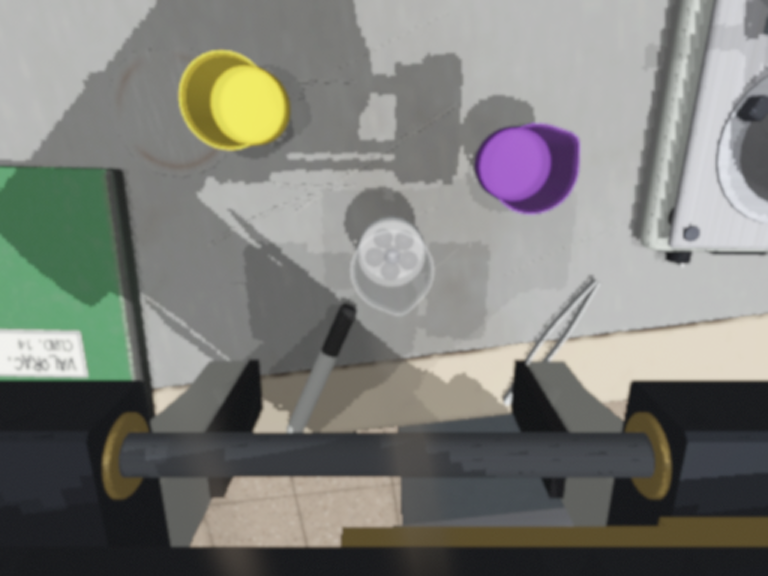

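Clear beaker with six balls at display (391,252); yellow (235,100) and purple (525,168) are look-alikes. The clear one is confirmed at about (0.4385, 0.0885). A pen lies at (335,330), clear of the finger footprints.

>>> move_arm --increments '[{"dx":-0.0036,"dy":0.0029,"dz":0.039,"twist":0,"jaw":1},{"dx":0,"dy":0,"dz":0.039,"twist":0,"jaw":1},{"dx":0,"dy":0,"dz":0.039,"twist":0,"jaw":1},{"dx":0,"dy":0,"dz":0.039,"twist":0,"jaw":1},{"dx":0,"dy":0,"dz":0.025,"twist":0,"jaw":1},{"dx":0,"dy":0,"dz":0.016,"twist":0,"jaw":1},{"dx":0,"dy":0,"dz":0,"twist":0,"jaw":0},{"dx":0,"dy":0,"dz":0,"twist":0,"jaw":-0.5},{"dx":0,"dy":0,"dz":0,"twist":0,"jaw":-0.5},{"dx":0,"dy":0,"dz":0,"twist":0,"jaw":-0.5},{"dx":0,"dy":0,"dz":0,"twist":0,"jaw":-0.5},{"dx":0,"dy":0,"dz":0,"twist":0,"jaw":-0.5}]' --force 12

```text
t: 4.18
eef_pos: [0.4384, 0.0908, 0.0962]
ee_rot: [-3.14, -0.001, -0.133]
force: [0.2, -0.5, 0.6]
width: 0.0536
gripper_force: 12.4
```

>>> move_arm --increments '[{"dx":0,"dy":0,"dz":-0.015,"twist":0,"jaw":-0.5},{"dx":0,"dy":0,"dz":-0.03,"twist":0,"jaw":-0.5},{"dx":0,"dy":0,"dz":-0.035,"twist":0,"jaw":-0.5},{"dx":-0.001,"dy":0.015,"dz":-0.021,"twist":0,"jaw":-0.5},{"dx":-0.001,"dy":0.033,"dz":0,"twist":0,"jaw":-0.5},{"dx":-0.001,"dy":0.038,"dz":0,"twist":0,"jaw":-0.5},{"dx":-0.001,"dy":0.038,"dz":0,"twist":0,"jaw":-0.5},{"dx":-0.001,"dy":0.038,"dz":0,"twist":0,"jaw":-0.5},{"dx":-0.001,"dy":0.038,"dz":0,"twist":0,"jaw":-0.5},{"dx":-0.001,"dy":0.036,"dz":0,"twist":0,"jaw":-0.5},{"dx":-0.001,"dy":0.03,"dz":0,"twist":0,"jaw":-0.5},{"dx":0,"dy":0,"dz":0,"twist":0,"jaw":-0.5}]'

```text
t: 5.18
eef_pos: [0.3934, -0.1756, 0.1964]
ee_rot: [3.141, 0.0, -0.137]
force: [0.3, 0.1, -1.0]
width: 0.0537
gripper_force: 12.0
```

```bash
python3 - <<'E'
from h import *
st();a=arm.grab_frame("wrist");cv2.imwrite("pics/e.png",cv2.resize(a,(768,576),interpolation=cv2.INTER_CUBIC))
pp("wrist","beaker","jar_mouth","clamp_hinge","grip_right","grip_left","mill")
for p in([.4795,-.183,.094],[.4795-.0406,-.183+.0055,.094],[.5665,-.196,.107]):print(proj("wrist",p)*1.5)
E
```

```text
t 5.18 p [0.3934, -0.1756, 0.1964] rot [3.141, 0.0, -0.137] F [0.3, 0.1, -1.0] w 0.0537 g 12.0 q [0.04, 0.04, -0.64, 0.0, -0.89, 1.39]
wrist beaker [(0.81, [0.492, -0.0103, 0.0022]), (0.66, [0.3949, -0.1813, 0.1038])]
wrist jar_mouth [(0.7, [0.4838, -0.1799, 0.0874])]
wrist clamp_hinge []
wrist grip_right []
wrist grip_left []
wrist mill [(0.96, [0.4801, -0.182, -0.0029])]
[388.5 129. ]
[388.5 238.5]
[ 393.  -193.5]
```

View pics/e.png

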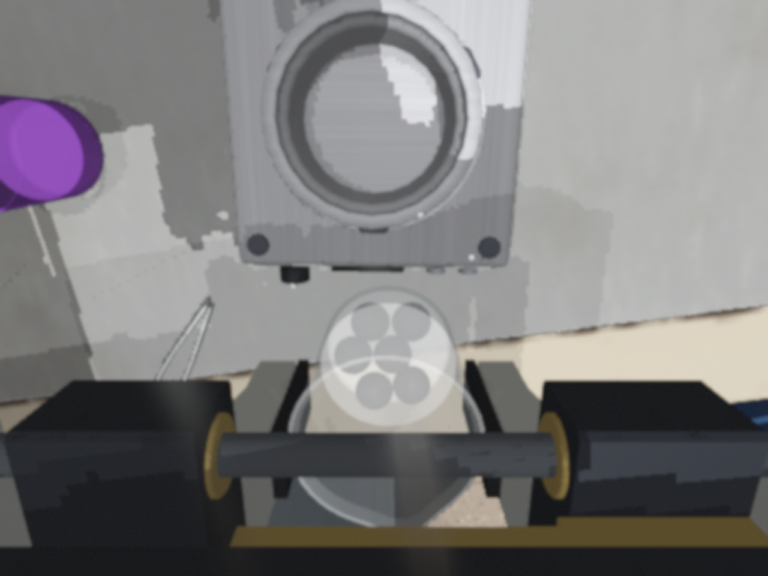

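Rim circle is centred at display (376,115), lower edge at row 229; beaker held upright with six balls at (385,350). The jar's position refines to about (0.4825, -0.180). Tool tilt isn't commandable, so I'll tip the beaker by pivoting it between the pads against the jar's rim.

>>> move_arm --increments '[{"dx":0.007,"dy":-0.006,"dz":0.013,"twist":0,"jaw":-0.5},{"dx":0.006,"dy":0,"dz":0.0124,"twist":0,"jaw":-0.5},{"dx":0.008,"dy":0,"dz":0,"twist":0,"jaw":-0.5},{"dx":0.006,"dy":0,"dz":-0.004,"twist":0,"jaw":-0.5},{"dx":0.006,"dy":0,"dz":-0.0034,"twist":0,"jaw":-0.5},{"dx":0.0068,"dy":0,"dz":-0.002,"twist":0,"jaw":-0.5},{"dx":0.0068,"dy":0,"dz":-0.001,"twist":0,"jaw":-0.5},{"dx":0,"dy":0,"dz":0,"twist":0,"jaw":-0.5}]' --force 8

```text
t: 6.2
eef_pos: [0.4438, -0.1724, 0.1821]
ee_rot: [3.142, -0.002, -0.133]
force: [0.3, -0.4, -0.7]
width: 0.0536
gripper_force: 8.0
```

```bash
python3 - <<'E'
from h import *
st();a=arm.grab_frame("wrist");b=arm.grab_frame("side");c=arm.grab_frame("scene")
x=cv2.resize(a,(512,384));y=cv2.resize(b[195:275,190:290],(280,224),interpolation=cv2.INTER_CUBIC);z=cv2.resize(c[190:270,225:325],(280,224),interpolation=cv2.INTER_CUBIC)
cv2.imwrite("pics/f.png",np.hstack([np.vstack([x,np.zeros((64,512,3),np.uint8)]),np.vstack([y,z])]))
E
```

```text
t 6.2 p [0.4438, -0.1724, 0.1821] rot [3.142, -0.002, -0.133] F [0.3, -0.4, -0.7] w 0.0536 g 8.0 q [0.04, 0.14, -0.57, 0.0, -0.86, 1.39]
```

View pics/f.png

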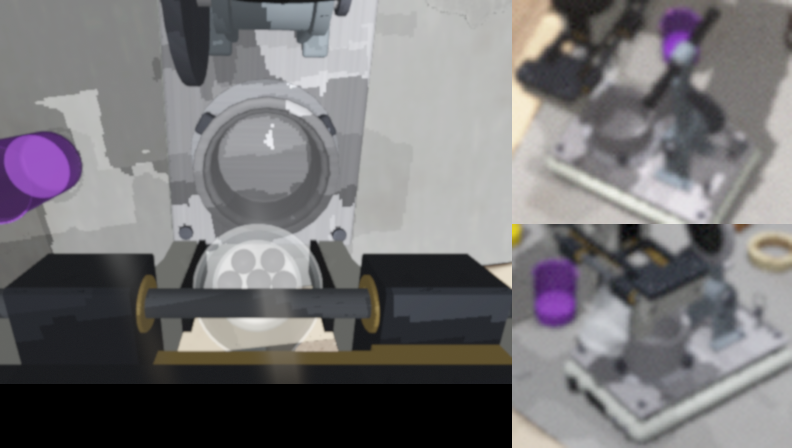

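The beaker (258,285) has tilted about 40° toward the jar (265,165) and still holds all its balls, so the pivot works. I'll continue, with a small sideways correction.

>>> move_arm --increments '[{"dx":0.006,"dy":0.002,"dz":0.001,"twist":0,"jaw":-0.5},{"dx":0.0055,"dy":0.002,"dz":0.0016,"twist":0,"jaw":-0.5},{"dx":0.0065,"dy":0,"dz":0.0027,"twist":0,"jaw":-0.5},{"dx":0.0058,"dy":0,"dz":0.0039,"twist":0,"jaw":-0.5},{"dx":0.0052,"dy":0,"dz":0.0048,"twist":0,"jaw":-0.5},{"dx":0.0022,"dy":0,"dz":0.0027,"twist":0,"jaw":-0.5},{"dx":0.001,"dy":0,"dz":0.001,"twist":0,"jaw":-0.5},{"dx":0,"dy":0,"dz":0,"twist":0,"jaw":-0.5},{"dx":0,"dy":0,"dz":0,"twist":0,"jaw":-0.5},{"dx":0,"dy":0,"dz":0,"twist":0,"jaw":-0.5},{"dx":0,"dy":0,"dz":0,"twist":0,"jaw":-0.5}]'

```text
t: 7.27
eef_pos: [0.4728, -0.1804, 0.1634]
ee_rot: [-3.141, 0.0, -0.133]
force: [0.6, -1.2, 0.8]
width: 0.0537
gripper_force: 8.0
```

```bash
python3 - <<'E'
from h import *
st();a=arm.grab_frame("wrist");b=arm.grab_frame("side");c=arm.grab_frame("scene")
x=cv2.resize(a,(512,384));y=cv2.resize(b[195:275,190:290],(280,224),interpolation=cv2.INTER_CUBIC);z=cv2.resize(c[190:270,225:325],(280,224),interpolation=cv2.INTER_CUBIC)
cv2.imwrite("pics/g.png",np.hstack([np.vstack([x,np.zeros((64,512,3),np.uint8)]),np.vstack([y,z])]))
for k in("wrist","side","scene"):pp(k,"ball_1_center","beaker")
E
```

```text
t 7.27 p [0.4728, -0.1804, 0.1634] rot [-3.141, 0.0, -0.133] F [0.6, -1.2, 0.8] w 0.0537 g 8.0 q [0.02, 0.21, -0.53, -0.0, -0.83, 1.41]
wrist ball_1_center []
wrist beaker [(0.85, [0.4913, -0.0097, -0.0015])]
side ball_1_center []
side beaker [(0.73, [0.5562, 0.1688, 0.0013]), (0.45, [0.4963, -0.0068, -0.0016]), (0.4, [0.4157, -0.1711, 0.1137])]
scene ball_1_center [(0.6, [0.4783, -0.1861, 0.0928]), (0.42, [0.5643, -0.2356, 0.2505])]
scene beaker [(0.72, [0.4945, -0.0064, 0.0034]), (0.57, [0.4158, -0.1712, 0.1114]), (0.54, [0.5559, 0.1667, -0.0009])]
```

View pics/g.png

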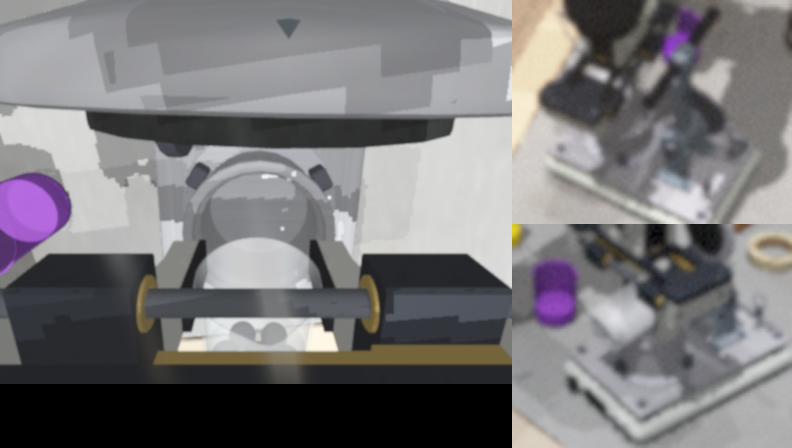

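The beaker is near level over the jar, but balls still show at its bottom (258,332). It needs more tilt, so I'll draw the pivot back closer to the rim edge while keeping it low.

>>> move_arm --increments '[{"dx":-0.003,"dy":0,"dz":0.001,"twist":0,"jaw":-0.5},{"dx":-0.004,"dy":0,"dz":0.0005,"twist":0,"jaw":-0.5},{"dx":-0.004,"dy":0,"dz":0.0005,"twist":0,"jaw":-0.5},{"dx":0,"dy":0,"dz":0,"twist":0,"jaw":-0.5},{"dx":0,"dy":0,"dz":0,"twist":0,"jaw":-0.5},{"dx":0,"dy":0,"dz":0,"twist":0,"jaw":-0.5}]'

```text
t: 8.22
eef_pos: [0.462, -0.179, 0.1613]
ee_rot: [-3.142, 0.001, -0.133]
force: [-0.2, -0.7, -1.2]
width: 0.0534
gripper_force: 8.0
```

```bash
python3 - <<'E'
from h import *
st();a=arm.grab_frame("wrist");b=arm.grab_frame("side");c=arm.grab_frame("scene")
x=cv2.resize(a,(512,384));y=cv2.resize(b[195:275,190:290],(280,224),interpolation=cv2.INTER_CUBIC);z=cv2.resize(c[190:270,225:325],(280,224),interpolation=cv2.INTER_CUBIC)
cv2.imwrite("pics/i.png",np.hstack([np.vstack([x,np.zeros((64,512,3),np.uint8)]),np.vstack([y,z])]))
for k in("wrist","side","scene"):pp(k,"ball_1_center","beaker")
E
```

```text
t 8.22 p [0.462, -0.179, 0.1613] rot [-3.142, 0.001, -0.133] F [-0.2, -0.7, -1.2] w 0.0534 g 8.0 q [0.03, 0.2, -0.55, -0.0, -0.82, 1.41]
wrist ball_1_center []
wrist beaker [(0.64, [0.4892, -0.0088, 0.0005])]
side ball_1_center []
side beaker [(0.78, [0.5574, 0.1691, -0.0042]), (0.51, [0.4942, -0.0094, -0.0041]), (0.4, [0.4046, -0.1692, 0.1102])]
scene ball_1_center []
scene beaker [(0.87, [0.4067, -0.17, 0.1064]), (0.75, [0.4944, -0.0064, 0.0029]), (0.54, [0.5579, 0.1657, 0.0011])]
```

View pics/i.png

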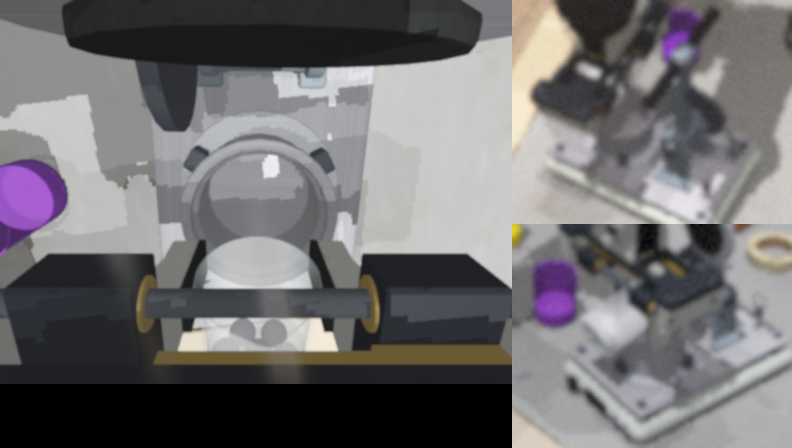

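Beaker near level at (258,270), balls still lying at the bottom. I'll lift slightly, back off, then step forward and stop so the balls roll out of the mouth into the jar.

>>> move_arm --increments '[{"dx":0,"dy":0,"dz":-0.003,"twist":0,"jaw":-0.5},{"dx":-0.006,"dy":0,"dz":0,"twist":0,"jaw":-0.5},{"dx":-0.006,"dy":0,"dz":0,"twist":0,"jaw":-0.5},{"dx":-0.006,"dy":0,"dz":0,"twist":0,"jaw":-0.5},{"dx":0.008,"dy":0,"dz":0,"twist":0,"jaw":-0.5},{"dx":0.015,"dy":0,"dz":0,"twist":0,"jaw":-0.5},{"dx":0.009,"dy":0,"dz":0,"twist":0,"jaw":-0.5},{"dx":0,"dy":0,"dz":0,"twist":0,"jaw":-0.5},{"dx":0,"dy":0,"dz":0,"twist":0,"jaw":-0.5},{"dx":0,"dy":0,"dz":0,"twist":0,"jaw":-0.5},{"dx":0,"dy":0,"dz":0,"twist":0,"jaw":-0.5}]'

```text
t: 9.58
eef_pos: [0.476, -0.1808, 0.1646]
ee_rot: [-3.142, -0.0, -0.133]
force: [0.8, 0.2, 1.8]
width: 0.0536
gripper_force: 8.0
```

```bash
python3 - <<'E'
from h import *
s=st()
for k in("wrist","side","scene"):
  cv2.imwrite(f"pics/j_{k}.png",arm.grab_frame(k));pp(k,"ball_1_center")
  try:
    P=[d for d in arm.silhouettes(k,"ball_1_center")];print([(round(d["score"],2),int(d["pixels"].sum()),np.argwhere(d["pixels"]).mean(0).round().tolist()) for d in P][:8])
    P=arm.silhouettes(k,"beaker");print([(round(d["score"],2),int(d["pixels"].sum()),np.argwhere(d["pixels"]).mean(0).round().tolist()) for d in P][:8])
  except Exception as e:print(e)
E
```

```text
t 9.58 p [0.476, -0.1808, 0.1646] rot [-3.142, -0.0, -0.133] F [0.8, 0.2, 1.8] w 0.0536 g 8.0 q [0.02, 0.21, -0.52, -0.0, -0.84, 1.41]
wrist ball_1_center []
[]
[(0.89, 8753, [295.0, 257.0]), (0.64, 5122, [218.0, 30.0])]
side ball_1_center [(0.5, [0.4871, -0.1849, 0.0036])]
[(0.56, 24, [220.0, 222.0])]
[(0.61, 239, [180.0, 280.0]), (0.54, 81, [205.0, 251.0]), (0.38, 2, [220.0, 220.0]), (0.31, 2617, [249.0, 245.0])]
scene ball_1_center []
[]
[(0.73, 340, [215.0, 240.0]), (0.68, 342, [222.0, 265.0]), (0.6, 263, [188.0, 221.0])]
```

```bash
python3 - <<'E'
from h import *
a=cv2.imread("pics/i.png")[:384,:512];b=cv2.imread("pics/j_wrist.png")
for im in(a,b):
  g=cv2.cvtColor(im,6)[314:350:4,200:316:6];print(g)
# ball patches, jar floor
  print(cv2.cvtColor(im,6)[150:236:8,200:330:8])
E
```

```text
[[ 67  67  67  66  67  66  68  67  68  73  84 100 101 102 103  91  76  70
   67  69]
 [159 163 162 178 175 178 166 113 158 178 176 172 155 156 165 174 172 156
  155 182]
 [198 198 210 209 214 216 143 142 141 196 196 158 145 147 206 209 219 201
  209 231]
 [188 189 204 195 191 177 144 147 145 171 204 145 149 147 165 209 206 217
  209 233]
 [158 185 208 216 218 160 148 148 146 148 184 147 150 150 148 207 203 218
  214 235]
 [222 203 210 219 225 192 160 151 146 149 179 147 151 150 148 199 211 212
  221 235]
 [223 203 208 216 196 192 192 175 148 150 164 147 150 149 152 212 210 203
  227 235]
 [224 206 206 188 190 190 191 193 183 149 139 140 148 151 182 201 209 199
  230 235]
 [224 209 196 187 192 192 190 198 190 188 173 160 161 178 184 184 202 197
  230 235]]
[[ 58 135 145 173 170 156 152 138 139 148 162 170 166 154 145  55 144]
 [ 94 160 170 144 131 166 170 170 192 239 142 127 158 169 114  81  79]
 [166 165 127 147 151 150 151 151 231 234 157 151 114 123 150 118  79]
 [166 127 151 152 151 153 153 153 222 236 155 152 151 111 119 148 148]
 [119  98 149 150 151 152 152 153 153 153 153 153 
[... 1295 characters left out ...]
 56  61  72  87  92  96 107 111 120 120 119 115 113 112 111]
 [ 48  47  49  48  54  64  68  63  57  51  49  48  50  49  47  48  48]
 [ 82  64 116 145 178 163 145 122 105  78  80  90  84 109  51  63 125]
 [ 89 125 165 161 145 151 161 161 163 162 137 201 159 155  80  89 111]
 [ 99 162 152 148 164 163 162 162 163 163 164 164 124 160 162  69  75]
 [161 143 151 144 136 149 139 154 146 136 158 145 132 124 157 156 234]
 [158 117 129 128 129 129 131 133 131 130 130 129 129 128 115 128 134]
 [113 103 128 128 129 129 132 135 133 133 131 131 131 130 106 122 131]
 [114 103 128 129 129 131 133 137 137 134 133 132 132 125 103 112 127]
 [113 105 123 128 129 130 132 138 138 134 149 132 132 108 104 115 127]]
```

```bash
python3 - <<'E'
from h import *
s=arm.get_state();print(np.round(arm.camera_info("wrist")["K"],1).tolist())
x=np.array([np.cos(-.133),np.sin(-.133),0]);y=np.array([-np.sin(-.133),np.cos(-.133),0]);z=np.array([0,0,1.])
P=np.array(s["eef_pos"])-[0,0,.047]
m=[d for d in arm.silhouettes("wrist","beaker")][0]["pixels"]
for r in range(225,300,5):
  c=np.flatnonzero(m[r]);print(r,(c.min(),c.max(),c.size) if c.size else None)
t=np.linspace(0,2*np.pi,73)
def P2(p):return proj("wrist",p)
for th in(70,80,90,100):
  T=np.radians(th);b=-np.sin(T)*x-np.cos(T)*z;n=np.cos(T)*x-np.sin(T)*z
  for v in(0,8,):
   for u in(13,22):
    C=P-n*v*1e-3 - b*u*1e-3
    E=np.array([P2(C+.029*(np.cos(a)*n+np.sin(a)*y)) for a in t])
    print(th,v,u,"top",E[:,1].min(),"wide",E[:,0].min(),E[:,0].max(),"at",E[E[:,0].argmax(),1],"bot",E[:,1].max())
E
```

```text
[[335.2, 0.0, 257.4], [0.0, 335.2, 196.7], [0.0, 0.0, 1.0]]
225 None
230 None
235 None
240 (np.int64(235), np.int64(280), 46)
245 (np.int64(224), np.int64(292), 69)
250 (np.int64(215), np.int64(299), 85)
255 (np.int64(209), np.int64(304), 96)
260 (np.int64(204), np.int64(309), 106)
265 (np.int64(200), np.int64(314), 115)
270 (np.int64(197), np.int64(317), 121)
275 (np.int64(196), np.int64(319), 124)
280 (np.int64(195), np.int64(320), 126)
285 (np.int64(195), np.int64(320), 126)
290 None
295 None
70 0 13 top 214.0 wide 192.0 323.0 at 270.0 bot 314.0
70 0 22 top 200.0 wide 189.0 326.0 at 251.0 bot 300.0
70 8 13 top 224.0 wide 189.0 326.0 at 285.0 bot 334.0
70 8 22 top 211.0 wide 186.0 329.0 at 271.0 bot 320.0
80 0 13 top 219.0 wide 193.0 322.0 at 264.0 bot 300.0
80 0 22 top 204.0 wide 191.0 324.0 at 247.0 bot 282.0
80 8 13 top 227.0 wide 189.0 326.0 at 272.0 bot 317.0
80 8 22 top 212.0 wide 187.0 328.0 at 259.0 bot 298.0
90 0 13 top 226.0 wide 193.0 322.0 at 255.0 bot 286.0
90 0 22 top 210.0 wide 192.0 323.0 at 239.0 bot 264.0
90 8 13 top 232.0 wide 190.0 325.0 at 267.0 bot 298.0
90 8 22 top 215.0 wide 189.0 326.0 at 251.0 bot 276.0
100 0 13 top 233.0 wide 194.0 321.0 at 253.0 bot 271.0
100 0 22 top 217.0 wide 194.0 321.0 at 234.0 bot 248.0
100 8 13 top 237.0 wide 191.0 324.0 at 259.0 bot 279.0
100 8 22 top 220.0 wide 190.0 325.0 at 238.0 bot 254.0
```

>>> move_arm --increments '[{"dx":0.003,"dy":0,"dz":0.0,"twist":0,"jaw":-0.5},{"dx":0.003,"dy":0,"dz":0.001,"twist":0,"jaw":-0.5},{"dx":0.001,"dy":0,"dz":0.001,"twist":0,"jaw":-0.5},{"dx":0,"dy":0,"dz":0.001,"twist":0,"jaw":-0.5},{"dx":0,"dy":0,"dz":0.001,"twist":0,"jaw":-0.5},{"dx":0,"dy":0,"dz":0,"twist":0,"jaw":-0.5},{"dx":0,"dy":0,"dz":0,"twist":0,"jaw":-0.5}]' --force 10

```text
t: 10.82
eef_pos: [0.4838, -0.1818, 0.1608]
ee_rot: [3.142, -0.001, -0.133]
force: [1.6, -0.9, 1.8]
width: 0.0537
gripper_force: 10.0
```

```bash
cat >> h.py <<'E'
def chk(tag,lo=314):
    s=st();a=arm.grab_frame("wrist");cv2.imwrite(f"pics/{tag}.png",a)
    m=arm.silhouettes("wrist","beaker");m=[d["pixels"] for d in m if d["pixels"][:,200:310].sum()>1500]
    if m:
        m=m[0];rs=np.flatnonzero(m.any(1));print("rows",rs.min(),rs.max(),[(r,np.flatnonzero(m[r]).min(),np.flatnonzero(m[r]).max()) for r in range(rs.min(),289,8) if m[r].any()])
    print(cv2.cvtColor(a,6)[lo:350:6,200:316:8])
    pp("side","beaker") if 0 else None
E
python3 -c "
from h import *
chk('k')"
```

```text
t 10.82 p [0.4838, -0.1818, 0.1608] rot [3.142, -0.001, -0.133] F [1.6, -0.9, 1.8] w 0.0537 g 10.0 q [0.02, 0.23, -0.51, 0.0, -0.83, 1.42]
rows 274 351 [(274, np.int64(199), np.int64(204)), (282, np.int64(194), np.int64(321))]
[[ 76  76  76  75  76  76  79  89 113 122 121 112  88  78  77]
 [211 223 236 242 247 237 222 210 214 224 239 233 223 227 223]
 [212 225 244 254 226 228 228 227 224 222 223 230 242 230 229]
 [212 222 243 237 239 231 218 227 225 221 220 226 242 228 230]
 [213 220 228 235 231 201 201 231 221 183 198 221 219 220 225]
 [214 217 224 232 202 203 202 202 201 200 200 211 225 229 244]]
```

```bash
python3 - <<'E'
from h import *
b=arm.grab_frame("scene");a=cv2.imread("pics/k.png")
y=cv2.resize(b[190:270,225:325],(280,224),interpolation=cv2.INTER_CUBIC);c=arm.grab_frame("side");z=cv2.resize(c[195:275,190:290],(280,224),interpolation=cv2.INTER_CUBIC)
cv2.imwrite("pics/l.png",np.hstack([np.vstack([a,np.zeros((64,512,3),np.uint8)]),np.vstack([z,y])]))
for k in("wrist","scene","side"):pp(k,"ball_1_center","beaker")
E
```

```text
wrist ball_1_center []
wrist beaker []
scene ball_1_center []
scene beaker [(0.76, [0.5585, 0.163, -0.002]), (0.55, [0.4213, -0.1737, 0.1165]), (0.54, [0.496, -0.0026, 0.0021])]
side ball_1_center []
side beaker [(0.63, [0.5553, 0.1705, -0.0023]), (0.55, [0.4923, -0.0058, -0.0036]), (0.47, [0.4233, -0.1722, 0.1166])]
```

View pics/l.png

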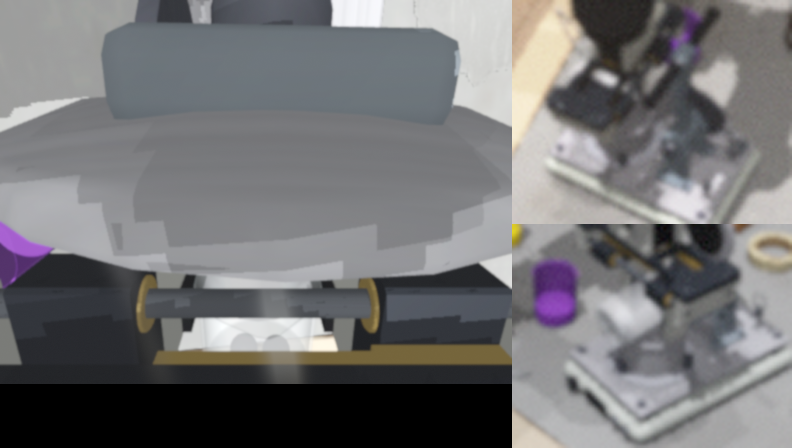

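Two balls still lie at the beaker's bottom (242,345) and (275,345), with the bottom now slightly higher than before. I'll do a lifted back-and-forward stop to start them rolling.

>>> move_arm --increments '[{"dx":0,"dy":0,"dz":-0.003,"twist":0,"jaw":-0.5},{"dx":-0.01,"dy":0,"dz":0,"twist":0,"jaw":-0.5},{"dx":-0.012,"dy":0,"dz":0,"twist":0,"jaw":-0.5},{"dx":-0.012,"dy":0,"dz":0,"twist":0,"jaw":-0.5},{"dx":-0.006,"dy":0,"dz":0,"twist":0,"jaw":-0.5},{"dx":0.01,"dy":0,"dz":0,"twist":0,"jaw":-0.5},{"dx":0.02,"dy":0,"dz":0,"twist":0,"jaw":-0.5},{"dx":0.004,"dy":0,"dz":0.0,"twist":0,"jaw":-0.5},{"dx":0,"dy":0,"dz":0.002,"twist":0,"jaw":-0.5},{"dx":0,"dy":0,"dz":0.001,"twist":0,"jaw":-0.5},{"dx":0,"dy":0,"dz":0,"twist":0,"jaw":-0.5},{"dx":0,"dy":0,"dz":0,"twist":0,"jaw":-0.5}]'

```text
t: 12.32
eef_pos: [0.4771, -0.181, 0.1607]
ee_rot: [-3.142, -0.001, -0.133]
force: [1.7, -0.1, 2.6]
width: 0.0532
gripper_force: 10.0
```

```bash
python3 -c "
from h import *
chk('m',320)
pp('scene','beaker');pp('side','beaker')"
```

```text
t 12.32 p [0.4771, -0.181, 0.1607] rot [-3.142, -0.001, -0.133] F [1.7, -0.1, 2.6] w 0.0532 g 10.0 q [0.02, 0.22, -0.52, 0.0, -0.83, 1.42]
rows 243 350 [(243, np.int64(246), np.int64(269)), (251, np.int64(220), np.int64(295)), (259, np.int64(208), np.int64(306)), (267, np.int64(200), np.int64(314)), (275, np.int64(197), np.int64(318)), (283, np.int64(195), np.int64(320))]
[[210 222 220 242 246 234 163 126 135 167 234 232 226 223 223]
 [211 221 243 242 227 228 127 133 142 144 220 227 237 229 229]
 [212 219 242 235 237 204 128 134 140 148 213 216 230 222 228]
 [213 217 227 231 232 202 196 141 138 162 191 229 227 233 244]
 [151 202 220 233 232 204 204 201 200 199 199 225 226 226 245]]
scene beaker [(0.76, [0.5585, 0.163, -0.002]), (0.55, [0.4213, -0.1737, 0.1165]), (0.54, [0.496, -0.0026, 0.0021])]
side beaker [(0.63, [0.5553, 0.1705, -0.0023]), (0.55, [0.4923, -0.0058, -0.0036]), (0.47, [0.4233, -0.1722, 0.1166])]
```

>>> move_arm --increments '[{"dx":0,"dy":0,"dz":-0.002,"twist":0,"jaw":-0.5},{"dx":-0.01,"dy":0,"dz":0,"twist":0,"jaw":-0.5},{"dx":-0.012,"dy":0,"dz":0,"twist":0,"jaw":-0.5},{"dx":-0.012,"dy":0,"dz":0,"twist":0,"jaw":-0.5},{"dx":-0.006,"dy":0,"dz":0,"twist":0,"jaw":-0.5},{"dx":0.012,"dy":0,"dz":0,"twist":0,"jaw":-0.5},{"dx":0.026,"dy":0,"dz":0,"twist":0,"jaw":-0.5},{"dx":0.004,"dy":0,"dz":0.0,"twist":0,"jaw":-0.5},{"dx":0,"dy":0,"dz":0.002,"twist":0,"jaw":-0.5},{"dx":0,"dy":0,"dz":0,"twist":0,"jaw":-0.5},{"dx":0,"dy":0,"dz":0,"twist":0,"jaw":-0.5},{"dx":0,"dy":0,"dz":0,"twist":0,"jaw":-0.5}]'

```text
t: 13.52
eef_pos: [0.4789, -0.1812, 0.1606]
ee_rot: [-3.142, -0.0, -0.133]
force: [0.9, -0.1, 1.9]
width: 0.0534
gripper_force: 10.0
```

```bash
python3 -c "
from h import *
chk('n',320)
for k in('scene','side'):
  cv2.imwrite('pics/n_%s.png'%k,arm.grab_frame(k));pp(k,'beaker','ball_1_center')"
```

```text
t 13.52 p [0.4789, -0.1812, 0.1606] rot [-3.142, -0.0, -0.133] F [0.9, -0.1, 1.9] w 0.0534 g 10.0 q [0.02, 0.22, -0.52, -0.0, -0.83, 1.42]
rows 242 351 [(242, np.int64(250), np.int64(254)), (250, np.int64(222), np.int64(292)), (258, np.int64(209), np.int64(306)), (266, np.int64(201), np.int64(313)), (274, np.int64(197), np.int64(317)), (282, np.int64(195), np.int64(320))]
[[212 224 223 244 205 217 132 134 139 140 238 234 228 228 222]
 [213 223 245 216 127 121 127 136 143 145 222 230 242 231 230]
 [214 221 244 210 210 173 129 132 139 202 220 225 239 220 217]
 [215 219 231 210 216 212 203 165 163 167 196 231 229 236 245]
 [135 193 216 215 214 213 205 202 201 200 200 228 228 229 247]]
scene beaker [(0.82, [0.4957, -0.0044, 0.0024]), (0.66, [0.5562, 0.1659, -0.0019]), (0.64, [0.4169, -0.1726, 0.1152])]
scene ball_1_center []
side beaker [(0.68, [0.5573, 0.1669, -0.0018]), (0.6, [0.4916, -0.008, -0.0016]), (0.45, [0.416, -0.1724, 0.1134])]
side ball_1_center [(0.47, [0.5647, -0.1929, 0.1079])]
```

```bash
python3 - <<'E'
import cv2,numpy as np
g=cv2.cvtColor(cv2.imread("pics/n.png"),6)
np.set_printoptions(linewidth=220)
print(g[150:290:6,176:344:6])
E
```

```text
[[135 135 135 135 112  36  33  34  34  37  42  45  43  39  36  36  35  34  34  32  33  33  30  32  33  32  32  31]
 [134 135 135 136 136 136 127  54  36  37  42  47  45  42  38  37  35  34  34  32  32  32  31  32  33  32  33  32]
 [134 135 136 136 136 136 136 137 135  88  44  49  48  44  40  38  34  34  33  32  34  31  33  31  32  32  33  31]
 [135 135 136 136 136 136 136 136 137 139 142 134  60  48  42  40  37  35  34  32  33  33  33  33  33  32  94 154]
 [141 148 150 156 157 158 158 158 159 159 158 157 156 151  83  40  38  36  35  33  34  33  32  43 132 157 156 156]
 [157 157 157 157 157 157 157 158 158 158 157 156 155 155 156 156 120  46  45  44  42  78 151 156 156 156 156 155]
 [154 155 155 155 156 156 156 156 156 156 156 155 153 154 154 155 156 156 145 116 154 155 155 155 155 154 153 154]
 [153 154 153 154 154 154 154 154 154 154 154 153 152 152 152 153 154 154 155 155 154 153 153 153 154 159 165 174]
 [132 132 133 133 139 139 139 144 142 152 152 152 151 151 151 152 152 152 153 160 172 177 181 181 181 181 181 181]
 [143 143 148 149 150 150 150 152 155 159 167 169 174 173 174 176
[... 960 characters left out ...]
 135 135]
 [135 136 131  35  32  64 177 197 204 207 208 213 212 209 206 206 207 207 204 199 192 177  90  32  33 131 136 135]
 [135 136 126  34  33 146 187 197 204 207 207 207 206 205 202 202 201 203 204 199 191 180 151  38  33 108 137 135]
 [135 135  57  31 108 144 186 196 204 207 207 207 207 205 202 202 202 202 203 199 189 177 145 110  33  41 135 135]
 [135 131  33  37 115 151 189 196 204 206 207 207 207 205 202 202 202 202 203 198 189 186 158 105  46  34 126 135]
 [135  91  33  65 104 167 187 199 205 207 207 207 207 206 202 202 201 202 203 197 192 193 161  97  79  34  67 135]
 [ 98  57  56  75  78 126 133 145 153 155 153 153 153 107 113 133 158 158 156 150 141 128 150  75  78  56  56  98]]
```

>>> move_arm --increments '[{"dx":0,"dy":0,"dz":-0.002,"twist":0,"jaw":-0.5},{"dx":-0.008,"dy":0,"dz":0,"twist":0,"jaw":-0.5},{"dx":-0.008,"dy":0,"dz":0,"twist":0,"jaw":-0.5},{"dx":-0.008,"dy":0,"dz":0,"twist":0,"jaw":-0.5},{"dx":-0.008,"dy":0,"dz":0,"twist":0,"jaw":-0.5},{"dx":-0.008,"dy":0,"dz":0,"twist":0,"jaw":-0.5},{"dx":-0.004,"dy":0,"dz":0,"twist":0,"jaw":-0.5},{"dx":0.014,"dy":0,"dz":0,"twist":0,"jaw":-0.5},{"dx":0.032,"dy":0,"dz":0,"twist":0,"jaw":-0.5},{"dx":0,"dy":0,"dz":0.001,"twist":0,"jaw":-0.5},{"dx":0,"dy":0,"dz":0.001,"twist":0,"jaw":-0.5},{"dx":0,"dy":0,"dz":0,"twist":0,"jaw":-0.5}]'

```text
t: 14.92
eef_pos: [0.4816, -0.1815, 0.1605]
ee_rot: [3.141, -0.001, -0.133]
force: [1.3, 0.3, 1.9]
width: 0.0533
gripper_force: 10.0
```

```bash
python3 -c "
from h import *
chk('o',320)
for k in('scene','side'):
  cv2.imwrite('pics/o_%s.png'%k,arm.grab_frame(k));pp(k,'beaker','ball_1_center')"
```

```text
t 14.92 p [0.4816, -0.1815, 0.1605] rot [3.141, -0.001, -0.133] F [1.3, 0.3, 1.9] w 0.0533 g 10.0 q [0.02, 0.23, -0.51, 0.0, -0.83, 1.42]
rows 251 350 [(251, np.int64(224), np.int64(251)), (259, np.int64(209), np.int64(307)), (267, np.int64(202), np.int64(313)), (275, np.int64(198), np.int64(317)), (283, np.int64(197), np.int64(319))]
[[214 226 230 137 134 130 235 163 144 135 140 138 227 233 224]
 [216 226 248 255 179 219 228 231 227 141 146 147 224 235 231]
 [217 224 247 242 242 189 121 221 213 144 153 207 226 233 230]
 [217 221 235 238 221 214 212 180 163 175 208 208 227 234 243]
 [218 214 218 227 210 208 208 206 204 203 204 228 230 233 247]]
scene beaker [(0.71, [0.5568, 0.1688, -0.0012]), (0.64, [0.4946, -0.0036, 0.0017]), (0.57, [0.4164, -0.1712, 0.1108])]
scene ball_1_center []
side beaker [(0.64, [0.4216, -0.1768, 0.1181]), (0.46, [0.5564, 0.1672, -0.0031]), (0.43, [0.4943, -0.0048, -0.005])]
side ball_1_center [(0.48, [0.4201, -0.1735, 0.1188])]
```

>>> move_arm --increments '[{"dx":-0.009,"dy":0,"dz":-0.002,"twist":0,"jaw":-0.5},{"dx":-0.009,"dy":0,"dz":0,"twist":0,"jaw":-0.5},{"dx":-0.009,"dy":0,"dz":0,"twist":0,"jaw":-0.5},{"dx":-0.009,"dy":0,"dz":0,"twist":0,"jaw":-0.5},{"dx":-0.006,"dy":0,"dz":0,"twist":0,"jaw":-0.5},{"dx":0,"dy":0,"dz":0,"twist":0,"jaw":-0.5},{"dx":0.036,"dy":0,"dz":0,"twist":0,"jaw":-0.5},{"dx":0.004,"dy":0,"dz":0,"twist":0,"jaw":-0.5},{"dx":0,"dy":0,"dz":0,"twist":0,"jaw":-0.5},{"dx":0,"dy":0,"dz":0,"twist":0,"jaw":-0.5},{"dx":0,"dy":0,"dz":0.002,"twist":0,"jaw":-0.5},{"dx":0,"dy":0,"dz":0,"twist":0,"jaw":-0.5}]'

```text
t: 16.32
eef_pos: [0.4792, -0.1813, 0.1606]
ee_rot: [3.142, -0.001, -0.133]
force: [1.4, -0.2, 2.2]
width: 0.0531
gripper_force: 10.0
```

```bash
python3 -c "
from h import *
chk('p',320)
for k in('scene','side'):
  cv2.imwrite('pics/p_%s.png'%k,arm.grab_frame(k));pp(k,'beaker','ball_1_center')"
```

```text
t 16.32 p [0.4792, -0.1813, 0.1606] rot [3.142, -0.001, -0.133] F [1.4, -0.2, 2.2] w 0.0531 g 10.0 q [0.02, 0.22, -0.52, 0.0, -0.83, 1.42]
rows 243 350 [(243, np.int64(249), np.int64(272)), (251, np.int64(220), np.int64(295)), (259, np.int64(207), np.int64(307)), (267, np.int64(200), np.int64(314)), (275, np.int64(196), np.int64(318)), (283, np.int64(195), np.int64(321))]
[[212 224 224 244 249 242 125 131 140 150 238 234 227 230 221]
 [213 223 245 252 229 208 129 138 143 151 223 229 243 232 229]
 [214 221 244 239 212 177 120 136 140 187 220 226 239 222 213]
 [215 218 232 235 208 213 208 168 156 174 227 231 229 236 245]
 [168 191 214 227 205 209 204 202 203 200 210 231 228 229 246]]
scene beaker [(0.75, [0.4124, -0.1737, 0.1135]), (0.69, [0.4954, -0.0052, 0.0016]), (0.49, [0.555, 0.164, -0.0])]
scene ball_1_center []
side beaker [(0.83, [0.5548, 0.1695, -0.0007]), (0.58, [0.4941, -0.0074, -0.0042]), (0.4, [0.417, -0.1735, 0.1163])]
side ball_1_center []
```

>>> move_arm --increments '[{"dx":-0.01,"dy":0,"dz":-0.003,"twist":0,"jaw":-0.5},{"dx":-0.011,"dy":0,"dz":0,"twist":0,"jaw":-0.5},{"dx":-0.011,"dy":0,"dz":0,"twist":0,"jaw":-0.5},{"dx":-0.011,"dy":0,"dz":0,"twist":0,"jaw":-0.5},{"dx":-0.011,"dy":0,"dz":0,"twist":0,"jaw":-0.5},{"dx":-0.008,"dy":0,"dz":0,"twist":0,"jaw":-0.5},{"dx":-0.004,"dy":0,"dz":0,"twist":0,"jaw":-0.5},{"dx":0.022,"dy":0,"dz":0,"twist":0,"jaw":-0.5},{"dx":0.041,"dy":0,"dz":0,"twist":0,"jaw":-0.5},{"dx":0,"dy":0,"dz":0,"twist":0,"jaw":-0.5},{"dx":0,"dy":0,"dz":0,"twist":0,"jaw":-0.5},{"dx":0,"dy":0,"dz":0,"twist":0,"jaw":-0.5}]'

```text
t: 17.72
eef_pos: [0.4759, -0.1808, 0.1629]
ee_rot: [3.142, 0.001, -0.133]
force: [-0.3, -0.0, -0.9]
width: 0.0533
gripper_force: 10.0
```

```bash
python3 -c "
from h import *
chk('q',320)
for k in('scene','side'):
  cv2.imwrite('pics/q_%s.png'%k,arm.grab_frame(k));pp(k,'beaker','ball_1_center')"
```

```text
t 17.72 p [0.4759, -0.1808, 0.1629] rot [3.142, 0.001, -0.133] F [-0.3, -0.0, -0.9] w 0.0533 g 10.0 q [0.02, 0.22, -0.52, -0.0, -0.84, 1.41]
[[209 220 221 242 126 144 128 122 135 139 204 231 226 215 223]
 [212 219 241 227 126 131 128 126 145 143 188 217 227 224 214]
 [213 215 236 235 232 164 218 134 139 143 216 216 229 233 243]
 [191 196 211 224 233 230 208 209 156 196 221 230 227 232 244]
 [231 217 225 236 230 218 218 216 209 209 215 227 226 217 246]]
scene beaker [(0.78, [0.4931, -0.0022, -0.0003]), (0.62, [0.4138, -0.1746, 0.1143]), (0.59, [0.5566, 0.1645, 0.0014])]
scene ball_1_center []
side beaker [(0.56, [0.5571, 0.167, -0.0021]), (0.42, [0.4963, -0.0078, -0.0068]), (0.33, [0.4358, 0.3693, -0.0015])]
side ball_1_center [(0.54, [0.427, -0.414, 0.0021])]
```

Balls are still in the beaker and its tilt is short of what's needed: it slid in the pads until the grip sat near the mouth. I'll carry it back over the worktop, let it swing upright there, then regrip it lower.

>>> move_arm --increments '[{"dx":0,"dy":0,"dz":-0.01,"twist":0,"jaw":-0.5},{"dx":0,"dy":0,"dz":-0.02,"twist":0,"jaw":-0.5},{"dx":-0.003,"dy":-0.012,"dz":-0.002,"twist":0,"jaw":-0.5},{"dx":-0.006,"dy":-0.024,"dz":0,"twist":0,"jaw":-0.5},{"dx":-0.006,"dy":-0.03,"dz":0,"twist":0,"jaw":-0.5},{"dx":-0.006,"dy":-0.034,"dz":0,"twist":0,"jaw":-0.5},{"dx":-0.006,"dy":-0.034,"dz":0,"twist":0,"jaw":-0.5},{"dx":-0.006,"dy":-0.034,"dz":0,"twist":0,"jaw":-0.5},{"dx":-0.006,"dy":-0.034,"dz":0,"twist":0,"jaw":-0.5},{"dx":-0.006,"dy":-0.03,"dz":0,"twist":0,"jaw":-0.5},{"dx":-0.006,"dy":-0.022,"dz":0,"twist":0,"jaw":-0.5},{"dx":-0.004,"dy":-0.01,"dz":0,"twist":0,"jaw":-0.5}]'

```text
t: 19.12
eef_pos: [0.4569, 0.0906, 0.1965]
ee_rot: [-3.141, -0.001, -0.131]
force: [-0.0, 0.7, -0.9]
width: 0.0532
gripper_force: 10.0
```

```bash
python3 -c "
from h import *
chk('r',320)
for k in('scene','side'):
  cv2.imwrite('pics/r_%s.png'%k,arm.grab_frame(k));pp(k,'beaker','ball_1_center','jar_mouth')
  for n in('ball_1_center','beaker'):print([(round(d['score'],2),int(d['pixels'].sum()),np.argwhere(d['pixels']).mean(0).round().tolist()) for d in arm.silhouettes(k,n)])"
```

```text
t 19.12 p [0.4569, 0.0906, 0.1965] rot [-3.141, -0.001, -0.131] F [-0.0, 0.7, -0.9] w 0.0532 g 10.0 q [0.62, 0.1, -0.57, 0.0, -0.9, 0.82]
[[153 187 187 204 202 198 110 121 122 126 194 200 193 182 193]
 [138 187 215 197 130 104 121 120 124 145 190 189 191 203 196]
 [144 187 211 212 160 115 137 118 122 139 189 185 204 196 194]
 [156 184 202 210 191 187 145 140 144 141 182 202 199 193 176]
 [155 179 200 211 191 191 189 179 162 173 179 190 190 175 118]]
scene beaker [(0.74, [0.4948, -0.0048, 0.0018]), (0.68, [0.5555, 0.1641, 0.0005]), (0.59, [0.3956, 0.1003, 0.1431])]
scene ball_1_center [(0.22, [0.5641, -0.2353, 0.2501])]
scene jar_mouth [(0.85, [0.4812, -0.1845, 0.0901])]
[]
[(0.84, 246, [183.0, 203.0]), (0.67, 359, [214.0, 240.0]), (0.44, 163, [191.0, 222.0])]
side beaker [(0.58, [0.5576, 0.1684, -0.0014]), (0.53, [0.4941, -0.0044, -0.0031])]
side ball_1_center []
side jar_mouth [(0.55, [0.4803, -0.1787, 0.0921])]
[(0.22, 3026, [247.0, 242.0])]
[(0.68, 146, [204.0, 249.0]), (0.61, 230, [181.0, 280.0])]
```

>>> move_arm --increments '[{"dx":0,"dy":0,"dz":0.015,"twist":0,"jaw":-0.5},{"dx":0,"dy":0,"dz":0.025,"twist":0,"jaw":-0.5},{"dx":0,"dy":0,"dz":0.022,"twist":0,"jaw":-0.5},{"dx":0,"dy":0,"dz":0.011,"twist":0,"jaw":-0.5},{"dx":0,"dy":0,"dz":0,"twist":0,"jaw":-0.5}]' --force 3

```text
t: 20.23
eef_pos: [0.4554, 0.0872, 0.1201]
ee_rot: [3.139, 0.004, -0.133]
force: [-0.4, -0.3, -0.5]
width: 0.0538
gripper_force: 3.0
```

```bash
python3 -c "
from h import *
chk('s',320)
for k in('scene','side'):
  cv2.imwrite('pics/s_%s.png'%k,arm.grab_frame(k));pp(k,'beaker')"
```

```text
t 20.23 p [0.4554, 0.0872, 0.1201] rot [3.139, 0.004, -0.133] F [-0.4, -0.3, -0.5] w 0.0538 g 3.0 q [0.62, 0.21, -0.66, -0.0, -0.7, 0.82]
rows 200 350 [(200, np.int64(256), np.int64(257)), (208, np.int64(235), np.int64(282)), (216, np.int64(226), np.int64(290)), (224, np.int64(221), np.int64(295)), (232, np.int64(216), np.int64(300)), (240, np.int64(213), np.int64(303)), (248, np.int64(209), np.int64(308)), (256, np.int64(202), np.int64(314)), (264, np.int64(198), np.int64(318)), (272, np.int64(195), np.int64(321)), (280, np.int64(194), np.int64(321)), (288, np.int64(304), np.int64(315))]
[[ 36 140 115 105 105 104 104 105 108 109 118 117 128 168 181]
 [ 37  40 131 118 106 106 105 106 108 114 118 119 136 203 180]
 [ 35  42 113 127 118 107 105 106 113 118 118 132 176 126 180]
 [ 33  89  89 102 149 119 110 115 119 117 132 170 124 125 170]
 [ 32  91  90  91  90 168 132 129 127 132 165 101  80 102 106]]
scene beaker [(0.9, [0.4948, -0.0041, 0.003]), (0.75, [0.4451, 0.0896, 0.0162])]
side beaker [(0.65, [0.5553, 0.1698, -0.0021]), (0.53, [0.4919, -0.0063, -0.004]), (0.39, [0.4475, 0.0891, 0.0238]), (0.27, [0.4332, -0.4151, -0.0016])]
```

>>> move_arm --increments '[{"dx":0,"dy":0,"dz":0.006,"twist":0,"jaw":-0.5},{"dx":0,"dy":0,"dz":0.006,"twist":0,"jaw":-0.5},{"dx":0,"dy":0,"dz":0.004,"twist":0,"jaw":-0.5}]'

```text
t: 20.78
eef_pos: [0.4565, 0.088, 0.1059]
ee_rot: [-3.141, 0.0, -0.133]
force: [-0.6, 0.7, -1.3]
width: 0.0535
gripper_force: 3.0
```

```bash
python3 -c "
from h import *
st()
for k in('scene','side','wrist'):
  cv2.imwrite('pics/t_%s.png'%k,arm.grab_frame(k));pp(k,'beaker','ball_1_center')"
```

```text
t 20.78 p [0.4565, 0.088, 0.1059] rot [-3.141, 0.0, -0.133] F [-0.6, 0.7, -1.3] w 0.0535 g 3.0 q [0.62, 0.23, -0.68, -0.0, -0.66, 0.82]
scene beaker [(0.68, [0.4429, 0.0905, 0.0031]), (0.64, [0.4973, -0.0035, 0.0025]), (0.37, [0.555, 0.164, -0.0016])]
scene ball_1_center [(0.36, [0.5658, -0.1937, 0.1053])]
side beaker [(0.65, [0.4935, -0.0077, -0.0041]), (0.64, [0.4492, 0.0902, 0.0077]), (0.58, [0.5593, 0.1666, 0.0005])]
side ball_1_center [(0.56, [0.5624, -0.2378, 0.2516])]
wrist beaker [(0.93, [0.4465, 0.0881, 0.0079]), (0.87, [0.5569, 0.1672, 0.0009]), (0.86, [0.4903, -0.01, 0.0011])]
wrist ball_1_center []
```

>>> move_arm --increments '[{"dx":-0.001,"dy":0,"dz":0.003,"twist":0,"jaw":-0.5},{"dx":-0.002,"dy":0,"dz":0.003,"twist":0,"jaw":-0.5},{"dx":-0.002,"dy":0,"dz":0.002,"twist":0,"jaw":-0.5},{"dx":0,"dy":0,"dz":0,"twist":0,"jaw":-0.5},{"dx":0,"dy":0,"dz":0,"twist":0,"jaw":0.3},{"dx":0,"dy":0,"dz":0,"twist":0,"jaw":1},{"dx":0,"dy":0,"dz":0,"twist":0,"jaw":1},{"dx":0,"dy":0,"dz":0,"twist":0,"jaw":1}]'

```text
t: 21.9
eef_pos: [0.4518, 0.0887, 0.0984]
ee_rot: [3.142, 0.0, -0.133]
force: [-0.7, -1.1, -0.0]
width: 0.0716
gripper_force: 0.0
```

```bash
python3 -c "
from h import *
st()
for k in('scene','side','wrist'):
  cv2.imwrite('pics/u_%s.png'%k,arm.grab_frame(k));pp(k,'beaker','ball_1_center')
m=arm.silhouettes('wrist','beaker');print([(round(d['score'],2),np.argwhere(d['pixels']).min(0),np.argwhere(d['pixels']).max(0)) for d in m])
g=cv2.cvtColor(cv2.imread('pics/u_wrist.png'),6)
for r in range(190,290,4):print(''.join('@%#*+=-:. '[int(v)*10//256] for v in g[r,185:330:2]))
"
```

```text
t 21.9 p [0.4518, 0.0887, 0.0984] rot [3.142, 0.0, -0.133] F [-0.7, -1.1, -0.0] w 0.0716 g 0.0 q [0.62, 0.24, -0.69, 0.0, -0.64, 0.81]
scene beaker [(0.75, [0.4449, 0.0898, -0.0032]), (0.65, [0.5546, 0.1634, -0.0003]), (0.57, [0.4958, -0.0036, 0.0007])]
scene ball_1_center []
side beaker [(0.79, [0.5563, 0.169, -0.0005]), (0.47, [0.4904, -0.0084, -0.0057]), (0.46, [0.4454, 0.0914, -0.0019])]
side ball_1_center [(0.26, [0.479, -0.1806, 0.0933])]
wrist beaker [(0.83, [0.4899, -0.008, 0.0013]), (0.78, [0.5535, 0.1664, -0.0007]), (0.72, [0.4441, 0.085, 0.0017])]
wrist ball_1_center []
[(0.92, array([ 99, 371]), array([241, 511])), (0.83, array([202, 196]), array([353, 318])), (0.62, array([0, 0]), array([143, 125]))]
+++++++++++++++++++++++++++++++++++++++++++++++++-------------=+++++++++*
+++++++++++++++++++++++++++++++++++++++++++++++++==-----------=++++++++**
+++++++++++++++++++++++++++++++++++++++++++++++++++++++++++++++++++++++**
++***+++++++++***+++++++++****+++++++++++++++++++****+++++++*****++++++**
***************************+++====-----====+++***************************
=+*****
[... 772 characters left out ...]
:::::...........:::-==----------==
***********+==-::::::::::::::::............::::::.....::::-==------------
************++-::::::::..:::::::.......:::::::::.....:::::-===-----------
************++=-:::..::::::::::.......:::::::::::::...:::-=====----------
***********+++=-::::::::::::..........:::::::::::::::::::-=====----------
***********+=-===-----:::..............:::::::::::::::::----===----------
**********=--=+++=-----:::::.............::::::::::::::-===--------------
*********--=+++++++-------:::::::::::::::::::::::::::-=======-::-------==
*******+--=++++++++++--------::::::::::::::::::::::-==========-::----====
******+--=+++++++++++++=--------::::::::::::::::--=============-::-======
```

```bash
python3 -c "
import cv2,numpy as np
g=cv2.cvtColor(cv2.imread('pics/u_wrist.png'),6)
for r in range(206,290,3):print(''.join('@%#*+=-:. '[int(np.clip((int(v)-140)//10,0,9))] for v in g[r,205:312:1]))
"
```

```text
@@@@@@@@@@@@@@@@@@@@@@@@@@@@@@@@@@@@@@@@@@@@@%%%%%%%%%%%%%%%@@@@@@@@@@@@@@@@@@@@@@@@@@@@@@@@@@@@@@@@@@@@@@@
@@@@@@@@@@@@@@@@@@@@@@@@@@@@@@@@@@@%%%#############################%%@@@@@@@@@@@@@@@@@@@@@@@@@@@@@@@@@@@@@@
@@@@@@@@@@@@@@@@@@@@@@@@@@@@@@%%#########################################%%@@@@@@@@@@@@@@@@@@@@@@@@@@@@@@@@
@@@@@@@@@@@@@@@@@@@@@@@@@@%###########****++++=========++**###%%%%%%##########%@@@@@@@@@@%%%%%%%%%%%%#%@@@@
@@@@@@@@@@@@@@@@@@@@@@@%##########**++===----------==++*******************#######%@@@@@@@@@@@@@@@@@@@@@@@@@
@@@@@@@@@@@@@@@@@@@@%#######****+++++++*++++==---==+*********+++++++++++==-==+*####%%@@@@@@@@@@@@@@@@@@@@@@
@@@@@@@@@@@@@@@@@@%###*++++++++++++++++++++*+++==++*********++++++++++++++=-----=+*##%%@@@@@@@@@@@@@@@@@@@@
@@@@@@@@@@@@@@@@%##*=--=++++++++++++++++++++**++++*******+++++++++++++++++=--------=+*#%@@@@@@@@@@@@@@@@@@@
@@@@@@@@@@@@@@@%*+-----=+++++++++++++++++++++++++++****+++++++++++++++++++=-----------=+*%@@@@@@@%%%@@@@@@@
%%@@@@@@@@@@@@*=-------=++++++++++++++++++++++++===++**++++++++++++++++++=---------------+#@@@%%#####%@@@@@
%%%%@@@@@@@@@+------
[... 1223 characters left out ...]
---=++++++++++++++++++++++++========+*****#%@@@@@@%%
@@@%##%@@@@@@@#**********+=====--::::::....::::::::::::::::-=+++++++++++++++++++++=======++#%@@@%#**#%@@@%#
%##%@@@@@@@@@@@%#*********++++=======-----::::::::::::::-----==++++*+*+++*+++++========++#%@@@@@@@@%#***###
#%@@@@@@@@@@@@@@@@%************+++=============================+++++++++++++++======++*%@@@@@@@@@@@@@%#*+++
@@@@@@@@@@@@@@@@@@@@@#**************+++=================+++++++++++++++++++++++==++*#%@@@@@@@@@@@@@@@@@%*+=
@@@@@@@@@@@@@@@@@@@@@@@@%#*************++++=============+++++++++++++++++++++++**#%@@@@@@@@@@@@@@@@@@@@@@#*
@@@@@@@@@@@@@@@@@@@@@@@@@@@@@%##############*******************************#%%@@@@@@@@@@@@@@@@@@@@@@@@@@@@@
```

Contrast view shows four balls left in the standing beaker, near (241,232), (273,230), (235,255) and (277,268); two have gone out. I'll regrip lower, at 35 mm, with the pads slightly behind the axis, and go back.

>>> move_arm --increments '[{"dx":0,"dy":0,"dz":0,"twist":0,"jaw":1},{"dx":-0.006,"dy":0.001,"dz":0.004,"twist":0,"jaw":1},{"dx":-0.006,"dy":0,"dz":0.006,"twist":0,"jaw":1},{"dx":0,"dy":0,"dz":0.006,"twist":0,"jaw":1},{"dx":0,"dy":0,"dz":0,"twist":0,"jaw":0},{"dx":0,"dy":0,"dz":0,"twist":0,"jaw":-0.5},{"dx":0,"dy":0,"dz":0,"twist":0,"jaw":-0.5},{"dx":0,"dy":0,"dz":0,"twist":0,"jaw":-0.5},{"dx":0,"dy":0,"dz":0,"twist":0,"jaw":-0.5},{"dx":0,"dy":0,"dz":0,"twist":0,"jaw":-0.5}]' --force 10

```text
t: 23.23
eef_pos: [0.44, 0.0895, 0.0826]
ee_rot: [-3.141, -0.0, -0.133]
force: [0.9, 0.9, -0.4]
width: 0.053
gripper_force: 4.9
```

>>> move_arm --increments '[{"dx":0,"dy":0,"dz":-0.015,"twist":0,"jaw":-0.5},{"dx":0,"dy":0,"dz":-0.03,"twist":0,"jaw":-0.5},{"dx":0,"dy":0,"dz":-0.035,"twist":0,"jaw":-0.5},{"dx":-0.001,"dy":0.015,"dz":-0.028,"twist":0,"jaw":-0.5},{"dx":-0.001,"dy":0.03,"dz":-0.007,"twist":0,"jaw":-0.5},{"dx":-0.001,"dy":0.038,"dz":0,"twist":0,"jaw":-0.5},{"dx":-0.001,"dy":0.038,"dz":0,"twist":0,"jaw":-0.5},{"dx":-0.001,"dy":0.038,"dz":0,"twist":0,"jaw":-0.5},{"dx":-0.001,"dy":0.038,"dz":0,"twist":0,"jaw":-0.5},{"dx":-0.001,"dy":0.036,"dz":0,"twist":0,"jaw":-0.5},{"dx":0,"dy":0.028,"dz":0,"twist":0,"jaw":-0.5},{"dx":0,"dy":0,"dz":0,"twist":0,"jaw":-0.5}]'

```text
t: 24.23
eef_pos: [0.3969, -0.1718, 0.1973]
ee_rot: [3.141, 0.001, -0.137]
force: [0.1, 0.6, -1.3]
width: 0.0533
gripper_force: 10.0
```

```bash
python3 -c "
from h import *
st()
cv2.imwrite('pics/v_wrist.png',arm.grab_frame('wrist'));pp('wrist','beaker','jar_mouth')
m=arm.silhouettes('wrist','jar_mouth');print([(round(d['score'],2),np.argwhere(d['pixels']).min(0),np.argwhere(d['pixels']).max(0)) for d in m])
g=cv2.cvtColor(cv2.imread('pics/v_wrist.png'),6)
for r in range(6,170,5):print(''.join('@%#*+=-:. '[int(np.clip((int(v)-60)//15,0,9))] for v in g[r,160:340:2]))
"
```

```text
t 24.23 p [0.3969, -0.1718, 0.1973] rot [3.141, 0.001, -0.137] F [0.1, 0.6, -1.3] w 0.0533 g 10.0 q [0.05, 0.04, -0.63, 0.0, -0.9, 1.38]
wrist beaker [(0.91, [0.4891, -0.0107, 0.0021]), (0.62, [0.4024, -0.173, 0.1147])]
wrist jar_mouth [(0.9, [0.4831, -0.1779, 0.0878])]
[(0.85, array([  0, 152]), array([193, 361]))]
====-=======--=+++++++==****++**+++++====------:          ..                              
===--=======---+++++++==-=====+===------------===:              .                         
===--=======---=++++++==-=====-----==+*##########*=+++==-:          ..                    
====-=======---=++++++====-----=+*#%%##*****#####+--------==+=:        .                  
===--========---==+==+==----=*%#****###%%%%%%%%%%#####***+=-----=+:                       
=============----====----=*%#***##%%%%%%%%%%%%%%#############*+=--=++:                    
===---=======--=*#==---+###**##%%%%%%%%%%#*****+-::-=::-+########+=--=+=     .:.          
===---=========*+=---=*#***#%%%%%%%%#*++++++++==:  ..::   ..-*#####*+---+-     :+.        
====--=======+#==---+##**#%%%%%%%#+==------+++==-   .:
[... 1520 characters left out ...]
***+**#########***+******###########*++***=---==-====++++++++++
++====---=-===-=--========---=+**+++**####################*++++**+=---==++++++++++++++++++
+++====--==-=====-===-========---=+***++++++++****+++++++++++==----===++++++++++++++++++++
++=====--==--====-===--===-=======-----==++*********+++==------===++++++++++++++++++++++++
++++++++++++++++++++====+===+++++=======------------------  -==+++++++++++++++++++++++++++
+**++++++++++++++++++==+++++++++++++++++++*##**+***#*+++++++++++++++++++++++++++++++++++++
***+++*%@@@%++++++++++++++++++++++++++++++++++++++++++++++++++++++++++++++++++++++++*##*++
::-++*@@@@@@@*++++++++++++++++++++++++=++++++++++++++++++++++++++++++++++++-=+++++#@@@@@@#
```

Numeric view of the jar (160–340 × 0–150) shows two balls in it, at about (260,120) and (250,40), so four remain. Tilting again with the lower grip.

>>> move_arm --increments '[{"dx":0.006,"dy":-0.001,"dz":0.015,"twist":0,"jaw":-0.5},{"dx":0.001,"dy":0,"dz":0.0143,"twist":0,"jaw":-0.5},{"dx":0.006,"dy":0,"dz":0,"twist":0,"jaw":-0.5},{"dx":0.006,"dy":0,"dz":-0.0045,"twist":0,"jaw":-0.5},{"dx":0.0061,"dy":0,"dz":-0.0045,"twist":0,"jaw":-0.5},{"dx":0.0072,"dy":0,"dz":-0.0025,"twist":0,"jaw":-0.5},{"dx":0.0071,"dy":0,"dz":-0.0015,"twist":0,"jaw":-0.5},{"dx":0.0074,"dy":0,"dz":0.0005,"twist":0,"jaw":-0.5},{"dx":0.0073,"dy":0,"dz":0.0013,"twist":0,"jaw":-0.5}]'

```text
t: 25.18
eef_pos: [0.4533, -0.1747, 0.18]
ee_rot: [-3.141, -0.002, -0.133]
force: [0.8, -0.9, -0.9]
width: 0.0528
gripper_force: 10.0
```

>>> move_arm --increments '[{"dx":0.005,"dy":0,"dz":0.0021,"twist":0,"jaw":-0.5},{"dx":0.0049,"dy":0,"dz":0.0025,"twist":0,"jaw":-0.5},{"dx":0.0055,"dy":0,"dz":0.0043,"twist":0,"jaw":-0.5},{"dx":0.0048,"dy":0,"dz":0.0048,"twist":0,"jaw":-0.5},{"dx":0.002,"dy":0,"dz":0.0026,"twist":0,"jaw":-0.5},{"dx":0.001,"dy":0,"dz":0.0014,"twist":0,"jaw":-0.5},{"dx":0,"dy":0,"dz":0.001,"twist":0,"jaw":-0.5},{"dx":0,"dy":0,"dz":0,"twist":0,"jaw":-0.5},{"dx":0,"dy":0,"dz":0,"twist":0,"jaw":-0.5},{"dx":0,"dy":0,"dz":0,"twist":0,"jaw":-0.5}]'

```text
t: 26.02
eef_pos: [0.4789, -0.1788, 0.163]
ee_rot: [3.14, -0.008, -0.131]
force: [5.5, -5.0, 8.7]
width: 0.0531
gripper_force: 9.8
```

```bash
python3 -c "
from h import *
st()
for k in('scene','side','wrist'):
  cv2.imwrite('pics/w_%s.png'%k,arm.grab_frame(k));pp(k,'beaker','ball_1_center')
g=cv2.cvtColor(cv2.imread('pics/w_wrist.png'),6)
for r in range(150,352,5):print(''.join('@%#*+=-:. '[int(np.clip((int(v)-60)//19,0,9))] for v in g[r,170:350:2]))
"
```

```text
t 26.02 p [0.4789, -0.1788, 0.163] rot [3.14, -0.008, -0.131] F [5.5, -5.0, 8.7] w 0.0531 g 9.8 q [0.03, 0.21, -0.52, 0.0, -0.83, 1.41]
scene beaker [(0.77, [0.4505, -0.1742, 0.0951]), (0.7, [0.4956, -0.0042, 0.0047]), (0.49, [0.556, 0.1644, 0.0009])]
scene ball_1_center []
side beaker [(0.65, [0.4968, -0.0084, -0.0055]), (0.61, [0.557, 0.1676, 0.0008]), (0.54, [0.4538, -0.1743, 0.0961]), (0.36, [0.5767, -0.15, 0.2536])]
side ball_1_center []
wrist beaker [(0.85, [0.489, -0.0088, 0.0004]), (0.61, [0.4527, -0.1797, 0.0965])]
wrist ball_1_center []
++++++++++++++++++++****************++++++++++++++++++++++++++++++++++++++++++++++++++++++
++++++++++++++++++++++++++++++++++++++++++++++++++++++++++++++++++++++++++++++++++++++++++
+++++++++++++++==+++++++++++++++++++++++++++++++++++++++++++++++++++++++++++++++++++++++++
=======----------==+++++++++++++++++++++++++++++++++++++++++++++++++++++++++++++++++++++++
===================++++++++++++++++++++++++++++++++++++++++++++++++++++++++++++++++++++++=
==========+++++++++******************************++++++++++++++++++++++===============-=-=
+
[... 2483 characters left out ...]
@@@@@@@@@@@@@@%%%%##*************##%%%%@@@@@@@%%%%%%%%%%%%%%%%%
#*####@@@@*=+--------::..                             ...    ...::---------=%#=*@@#***#***
*****#%@@@@*.:---------:..                                  ...::-----------+=*@@@#*******
******%@@@@=...:--------::..                             ....::-----------=::#@@@@#*******
******=:::::::. .----------:...                    .....::::::------:::::.       .********
*****+::::::::::. .-------====--:::::...         .......:::::::::::::::.          :*******
*****=--==+++++*++=::-=====---::::::..............::::::::::::::::::.              -******
####+-:::::::::::::::..:------------------------------------------:................:*#####
```

Second tilt failed: the beaker's bottom rode up over the rim (bottom at z≈0.096, about 50° tilt). I'll lift, back off and re-engage with its bottom edge deeper below the rim.

>>> move_arm --increments '[{"dx":0,"dy":0,"dz":-0.012,"twist":0,"jaw":-0.5},{"dx":-0.005,"dy":0,"dz":-0.012,"twist":0,"jaw":-0.5},{"dx":-0.02,"dy":0,"dz":-0.002,"twist":0,"jaw":-0.5},{"dx":-0.02,"dy":0,"dz":0,"twist":0,"jaw":-0.5},{"dx":-0.011,"dy":0,"dz":0,"twist":0,"jaw":-0.5},{"dx":0,"dy":0,"dz":0.008,"twist":0,"jaw":-0.5},{"dx":0,"dy":0,"dz":0.004,"twist":0,"jaw":-0.5}]'

```text
t: 27.05
eef_pos: [0.4194, -0.1702, 0.1741]
ee_rot: [-3.141, -0.0, -0.133]
force: [0.6, 0.2, -1.7]
width: 0.0529
gripper_force: 9.9
```

```bash
python3 -c "
from h import *
st()
for k in('scene','side','wrist'):
  cv2.imwrite('pics/x_%s.png'%k,arm.grab_frame(k));pp(k,'beaker')
m=[d for d in arm.silhouettes('wrist','beaker')];print([(np.argwhere(d['pixels']).min(0),np.argwhere(d['pixels']).max(0)) for d in m])
"
```

```text
t 27.05 p [0.4194, -0.1702, 0.1741] rot [-3.141, -0.0, -0.133] F [0.6, 0.2, -1.7] w 0.0529 g 9.9 q [0.05, 0.11, -0.62, -0.0, -0.84, 1.39]
scene beaker [(0.79, [0.3908, -0.1686, 0.1021]), (0.79, [0.4945, -0.0035, 0.0042]), (0.72, [0.5566, 0.1656, 0.0001])]
side beaker [(0.7, [0.5543, 0.1677, -0.0017]), (0.65, [0.4957, -0.0087, -0.0055]), (0.49, [0.3908, -0.1641, 0.1069])]
wrist beaker [(0.67, [0.3912, -0.1705, 0.1116]), (0.63, [0.4905, -0.0117, 0.0019])]
[(array([99,  0]), array([186,  71])), (array([212, 184]), array([351, 333]))]
```

>>> move_arm --increments '[{"dx":0.012,"dy":0,"dz":0.001,"twist":0,"jaw":-0.5},{"dx":0.008,"dy":0,"dz":0,"twist":0,"jaw":-0.5},{"dx":0.004,"dy":0,"dz":0,"twist":0,"jaw":-0.5},{"dx":0.0035,"dy":0,"dz":0,"twist":0,"jaw":-0.5},{"dx":0.0027,"dy":0,"dz":0.0006,"twist":0,"jaw":-0.5},{"dx":0.0027,"dy":0,"dz":0.0007,"twist":0,"jaw":-0.5},{"dx":0.0025,"dy":0,"dz":0.0011,"twist":0,"jaw":-0.5},{"dx":0.0025,"dy":0,"dz":0.0012,"twist":0,"jaw":-0.5},{"dx":0.0024,"dy":0,"dz":0.0016,"twist":0,"jaw":-0.5},{"dx":0.0024,"dy":0,"dz":0.0016,"twist":0,"jaw":-0.5}]'

```text
t: 28.23
eef_pos: [0.4625, -0.176, 0.1671]
ee_rot: [3.141, -0.001, -0.132]
force: [-0.3, 1.5, 2.9]
width: 0.0529
gripper_force: 10.0
```

```bash
python3 -c "
from h import *
st()
for k in('scene','side','wrist'):
  cv2.imwrite('pics/y_%s.png'%k,arm.grab_frame(k));pp(k,'beaker')
"
```

```text
t 28.23 p [0.4625, -0.176, 0.1671] rot [3.141, -0.001, -0.132] F [-0.3, 1.5, 2.9] w 0.0529 g 10.0 q [0.03, 0.19, -0.55, 0.0, -0.84, 1.4]
scene beaker [(0.84, [0.4967, -0.0023, 0.0015]), (0.78, [0.424, -0.171, 0.1119]), (0.74, [0.4304, 0.3706, -0.001]), (0.62, [0.5548, 0.1683, 0.0024])]
side beaker [(0.59, [0.4256, -0.169, 0.1137]), (0.55, [0.5573, 0.1677, 0.0001]), (0.51, [0.4961, -0.0071, -0.0055])]
wrist beaker [(0.88, [0.4251, -0.1749, 0.1151]), (0.65, [0.4882, -0.0111, 0.001])]
```

>>> move_arm --increments '[{"dx":0.002,"dy":0,"dz":0.002,"twist":0,"jaw":-0.5},{"dx":0.002,"dy":0,"dz":0.002,"twist":0,"jaw":-0.5},{"dx":0.001,"dy":0,"dz":0.0015,"twist":0,"jaw":-0.5},{"dx":0,"dy":0,"dz":0.001,"twist":0,"jaw":-0.5},{"dx":0,"dy":0,"dz":0,"twist":0,"jaw":-0.5},{"dx":0,"dy":0,"dz":0,"twist":0,"jaw":-0.5}]'

```text
t: 29.03
eef_pos: [0.4668, -0.1766, 0.1602]
ee_rot: [3.142, 0.0, -0.133]
force: [0.1, -1.1, 1.8]
width: 0.0526
gripper_force: 10.0
```

```bash
python3 -c "
from h import *
st()
for k in('scene','side','wrist'):
  cv2.imwrite('pics/z_%s.png'%k,arm.grab_frame(k));pp(k,'beaker')
g=cv2.cvtColor(cv2.imread('pics/z_wrist.png'),6)
for r in list(range(170,288,5))+list(range(316,352,5)):print(''.join('@%#*+=-:. '[int(np.clip((int(v)-60)//19,0,9))] for v in g[r,180:340:2]))
"
```

```text
t 29.03 p [0.4668, -0.1766, 0.1602] rot [3.142, 0.0, -0.133] F [0.1, -1.1, 1.8] w 0.0526 g 10.0 q [0.03, 0.2, -0.55, 0.0, -0.82, 1.41]
scene beaker [(0.63, [0.5583, 0.1655, 0.0009]), (0.62, [0.4944, -0.007, 0.0019]), (0.17, [0.5761, -0.1498, 0.249])]
side beaker [(0.67, [0.4925, -0.006, -0.0055]), (0.51, [0.5583, 0.168, -0.0039]), (0.44, [0.4267, -0.1688, 0.1163])]
wrist beaker [(0.92, [0.4935, -0.0084, 0.0021]), (0.7, [0.4262, -0.1743, 0.118])]
=====%%%%%%%%#+=-----==+++++=========++++=====++++=======+**#*++======+#%%%%%%%*
====+#%%%%%#+-----==+++++=============++++++++++============******+=====+*%%%%%%
========+*+=---==+***=========================================*****#*+====+##+==
========+=====+****+============+++++==========================+**#***++====+===
****++*+====+***#*+===+++***********************++++=====+********###***++===+++
******+====+***##*+***********************************+++*********####****++==++
*****+====+***####*************************************************#######*=====
*****+===+***#####******************+++++*************************##########****
**
[... 1241 characters left out ...]
:.........:::::::::::::::::::---::..:-#%%%#+*@@@@#**
@@@@@@@@@%%%@%%%%%%%%%%%%%@@@@@@@@@@@%%%%%##############%%%%%%%%%%%%%%%%%%@%%%%%
#%@@@@@#:::::::....:::::::::--==+==========--====-:::::::::..::::::.::+@@@@@@#**
*%@@@@@-:::.:::....:::::::::::::::::---=-------::::::::::::.....::.    =@@@@@#**
*#####=::::::::::::::::::::::::::.............:::::::::::.......::     .+++*#***
*+---------:::::.....:::::::::................::::::::::::.....::.          .***
+.          .::..............................:::::::::::::::...::            :**
:           ..::............................:::::::::::::::::..:.             -*
==============++++++++++++==================++++++++++++++++++++===-----------=#
```

Tilt is now about 96° (bottom z 0.117, pivot 0.113), and the balls appear to have left the beaker's bottom. A short shake to be sure, then I'll check the jar.

>>> move_arm --increments '[{"dx":-0.004,"dy":0,"dz":-0.002,"twist":0,"jaw":-0.5},{"dx":-0.006,"dy":0,"dz":0,"twist":0,"jaw":-0.5},{"dx":0.014,"dy":0,"dz":0,"twist":0,"jaw":-0.5},{"dx":0,"dy":0.003,"dz":0,"twist":0,"jaw":-0.5},{"dx":0,"dy":-0.003,"dz":0,"twist":0,"jaw":-0.5},{"dx":0,"dy":0,"dz":0,"twist":0,"jaw":-0.5},{"dx":0,"dy":0,"dz":0,"twist":0,"jaw":-0.5},{"dx":0,"dy":0,"dz":-0.015,"twist":0,"jaw":-0.5},{"dx":-0.02,"dy":0,"dz":-0.015,"twist":0,"jaw":-0.5},{"dx":-0.03,"dy":0,"dz":0,"twist":0,"jaw":-0.5},{"dx":-0.025,"dy":0,"dz":0,"twist":0,"jaw":-0.5},{"dx":0,"dy":0,"dz":0,"twist":0,"jaw":-0.5}]'

```text
t: 30.33
eef_pos: [0.3912, -0.1667, 0.1919]
ee_rot: [-3.141, 0.002, -0.134]
force: [-0.3, -0.4, -2.0]
width: 0.0528
gripper_force: 10.0
```

```bash
python3 -c "
from h import *
st()
for k in('scene','side','wrist'):
  cv2.imwrite('pics/aa_%s.png'%k,arm.grab_frame(k));pp(k,'beaker','ball_1_center')
a=cv2.imread('pics/aa_wrist.png')
cv2.imwrite('pics/aa_big.png',cv2.resize(a,(768,576),interpolation=cv2.INTER_CUBIC))
"
```

```text
t 30.33 p [0.3912, -0.1667, 0.1919] rot [-3.141, 0.002, -0.134] F [-0.3, -0.4, -2.0] w 0.0528 g 10.0 q [0.06, 0.04, -0.65, -0.0, -0.88, 1.37]
scene beaker [(0.6, [0.3506, -0.1609, 0.1434]), (0.59, [0.4804, -0.1864, 0.0918]), (0.54, [0.5571, 0.1633, 0.0008]), (0.37, [0.4962, -0.0032, 0.0031])]
scene ball_1_center []
side beaker [(0.82, [0.5563, 0.1683, -0.0026]), (0.55, [0.3545, -0.1606, 0.1507]), (0.46, [0.4945, -0.0074, -0.0006]), (0.21, [0.432, -0.4115, 0.0016])]
side ball_1_center []
wrist beaker [(0.67, [0.4907, -0.0105, 0.0028]), (0.58, [0.3566, -0.1666, 0.1506]), (0.58, [0.3832, -0.1689, 0.1432])]
wrist ball_1_center [(0.88, [0.4574, -0.1826, 0.0641])]
```

View pics/aa_big.png

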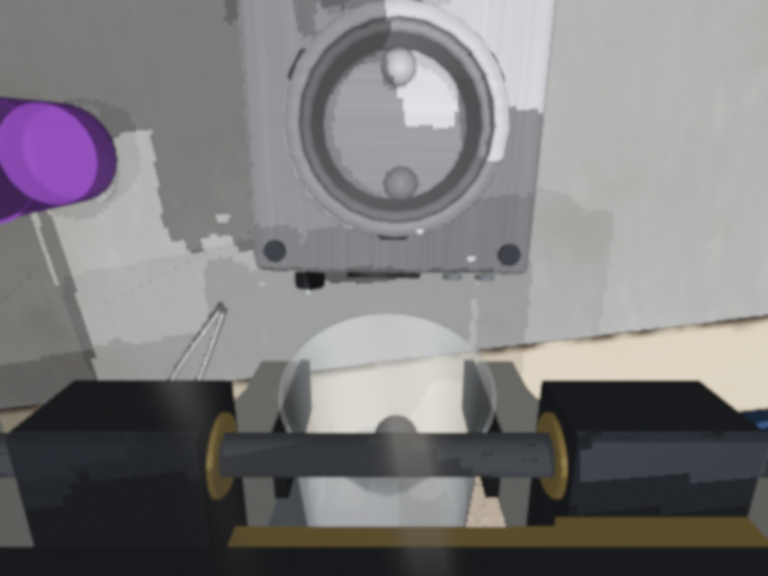

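The jar still shows two balls at (398,68) and (400,183); the others have rolled to mid-beaker (396,425)–(396,485), so they're nearly level. I'll carry the mouth over the jar with a forward move and a sharp stop.

>>> move_arm --increments '[{"dx":0,"dy":0,"dz":0.007,"twist":0,"jaw":-0.5},{"dx":0.004,"dy":0,"dz":0.007,"twist":0,"jaw":-0.5},{"dx":0.018,"dy":0,"dz":0,"twist":0,"jaw":-0.5},{"dx":0.03,"dy":0,"dz":0,"twist":0,"jaw":-0.5},{"dx":0,"dy":0,"dz":0,"twist":0,"jaw":-0.5},{"dx":0,"dy":0,"dz":0.004,"twist":0,"jaw":-0.5},{"dx":0,"dy":0,"dz":0,"twist":0,"jaw":-0.5},{"dx":0,"dy":0,"dz":0,"twist":0,"jaw":-0.5},{"dx":0,"dy":0,"dz":0,"twist":0,"jaw":-0.5},{"dx":0,"dy":0,"dz":0,"twist":0,"jaw":-0.5}]'

```text
t: 31.62
eef_pos: [0.4475, -0.174, 0.1744]
ee_rot: [-3.142, -0.0, -0.133]
force: [-0.4, -0.7, -0.8]
width: 0.0524
gripper_force: 10.0
```

```bash
cat >> h.py <<'E'
def asc(tag,rows,c0=170,c1=350,lo=60,k=19):
    cv2.imwrite(f"pics/{tag}.png",arm.grab_frame("wrist"));g=cv2.cvtColor(cv2.imread(f"pics/{tag}.png"),6)
    for r in rows:print(r,''.join('@%#*+=-:. '[int(np.clip((int(v)-lo)//k,0,9))] for v in g[r,c0:c1:2]))
E
python3 -c "
from h import *
st()
for k in('scene','side'):
  cv2.imwrite('pics/ab_%s.png'%k,arm.grab_frame(k));pp(k,'beaker','ball_1_center')
asc('ab',list(range(60,290,5))+list(range(317,350,5)));pp('wrist','beaker','ball_1_center')
"
```

```text
t 31.62 p [0.4475, -0.174, 0.1744] rot [-3.142, -0.0, -0.133] F [-0.4, -0.7, -0.8] w 0.0524 g 10.0 q [0.04, 0.15, -0.57, -0.0, -0.85, 1.4]
scene beaker [(0.78, [0.4076, -0.1672, 0.1243]), (0.66, [0.4944, -0.0016, 0.0026]), (0.64, [0.5553, 0.1657, 0.0008])]
scene ball_1_center []
side beaker [(0.64, [0.4095, -0.1654, 0.1275]), (0.5, [0.5564, 0.168, -0.0012])]
side ball_1_center []
60 @@@@@@@@@@@@@@@@@@%%%%%%%%%%%%##****************-::::::::::::::::-+============-::::::::::
65 @@@@@@@@@@@@@@@@@@***###########****************=:::::::::::::::::::::::::::::::::::::::::
70 @@@@@@@@@@@@@@@@@%***##########*******************=:::::::::::::::::::::::::::::::::::::::
75 @@@@@@@@@@@@@@@@@#***###########******************=:::::::::::::::::::::::::::::::::::::::
80 @@@@@@@@@@@@@@@@%*****#########********************--::::::::::::::::::::::......:::::---=
85 +#@@@@@@@@@@@@@@#*****########*************************+-:::::::::.............:-=++++++++
90 ==*@@@@@@@@@@@@#****+=++++++***++++++++++=====++++++=====-::-======::::------..:=+++++++++
95 ====+*#%%%%%%#*****+=====+++==--------------------------
[... 3749 characters left out ...]
#@@@@@@*::::---::::---------=++++--=+++++=---+++++=--------::::---:...-@@@@@@%#######
327 ######%@@@@%-::::---:::::--------------------------==----------:::::---:....+@@@@@%#######
332 #######+===-::::::---::::::-------:::::::::::::::::----------:::::::--:.....:---=*########
337 ######=:::::::::::---:::::::::::::::::::::::::::::--:-------::::::::--:..........:*#######
342 #####+:::::::::::::---::::::::::::::::::::::::::::------------:::::---............-#######
347 ####*::::::::::::::----:::::::::::::::::::::::::::------------:::::--:......::::::-+######
wrist beaker [(0.95, [0.4924, -0.009, -0.0008]), (0.63, [0.4053, -0.1722, 0.1302])]
wrist ball_1_center [(0.88, [0.4576, -0.1852, 0.0632])]
```

>>> move_arm --increments '[{"dx":0.008,"dy":0,"dz":0,"twist":0,"jaw":-0.5},{"dx":0.01,"dy":0,"dz":0,"twist":0,"jaw":-0.5},{"dx":0.01,"dy":0,"dz":0,"twist":0,"jaw":-0.5},{"dx":0,"dy":0,"dz":0.004,"twist":0,"jaw":-0.5},{"dx":0,"dy":0,"dz":0.003,"twist":0,"jaw":-0.5},{"dx":0,"dy":0,"dz":0.003,"twist":0,"jaw":-0.5},{"dx":0,"dy":0,"dz":0.003,"twist":0,"jaw":-0.5},{"dx":0.003,"dy":0,"dz":0.001,"twist":0,"jaw":-0.5},{"dx":0.004,"dy":0,"dz":0,"twist":0,"jaw":-0.5},{"dx":0,"dy":0,"dz":0,"twist":0,"jaw":-0.5},{"dx":0,"dy":0,"dz":0,"twist":0,"jaw":-0.5}]'

```text
t: 32.98
eef_pos: [0.4826, -0.1787, 0.1602]
ee_rot: [-3.142, 0.0, -0.133]
force: [-0.6, -0.7, -1.7]
width: 0.0523
gripper_force: 10.0
```

```bash
python3 -c "
from h import *
st()
for k in('scene','side'):
  cv2.imwrite('pics/ac_%s.png'%k,arm.grab_frame(k));pp(k,'beaker')
asc('ac',list(range(140,290,6))+list(range(317,350,5)));pp('wrist','beaker','ball_1_center')
"
```

```text
t 32.98 p [0.4826, -0.1787, 0.1602] rot [-3.142, 0.0, -0.133] F [-0.6, -0.7, -1.7] w 0.0523 g 10.0 q [0.03, 0.23, -0.51, -0.0, -0.83, 1.41]
scene beaker [(0.79, [0.444, -0.1716, 0.1143]), (0.76, [0.5573, 0.1635, 0.0001]), (0.6, [0.4964, -0.0029, -0.0004]), (0.34, [0.5775, -0.1513, 0.249])]
side beaker [(0.64, [0.5552, 0.1699, -0.0024]), (0.62, [0.4405, -0.1706, 0.1181]), (0.43, [0.4927, -0.0085, -0.0027]), (0.41, [0.5638, -0.24, 0.2532])]
140 ++++++++**********************************************************************************
146 ++++++************************************************************************************
152 +++++*************************************************************************************
158 ++++**************************************************************************************
164 ++++**************************************************************************************
170 ++++**************************************************************************************
176 +++++++++++++++++++++++++++++++++++++++++++**++************************************
[... 1788 characters left out ...]
+++***++*%@%%%%%########
322 ******%@@@@@+........   .............:::::----::::::::...........  .....   :@@@@@@********
327 ******#@@@@%:......... ............................:::........... ......    =@@@@%********
332 *******=---:.......... .............................::::......... .....    .:=*#%#********
337 ******-...........:....................................::..............          .+*******
342 *****=............:...................................................            .+******
347 ****+:...::----=+--:::::...............        .......................             :******
wrist beaker [(0.73, [0.4901, -0.008, 0.0016]), (0.57, [0.4411, -0.1781, 0.1196])]
wrist ball_1_center []
```

>>> move_arm --increments '[{"dx":0.003,"dy":0,"dz":0,"twist":0,"jaw":-0.5},{"dx":0.003,"dy":0,"dz":0,"twist":0,"jaw":-0.5},{"dx":0.003,"dy":0,"dz":-0.001,"twist":0,"jaw":-0.5},{"dx":0.003,"dy":0,"dz":-0.001,"twist":0,"jaw":-0.5}]'

```text
t: 33.67
eef_pos: [0.495, -0.1803, 0.1624]
ee_rot: [3.142, 0.0, -0.133]
force: [1.2, -0.3, -1.0]
width: 0.053
gripper_force: 10.0
```

```bash
python3 -c "
from h import *
st()
for k in('scene','side'):
  cv2.imwrite('pics/ad_%s.png'%k,arm.grab_frame(k));pp(k,'beaker')
asc('ad',list(range(248,290,6))+list(range(317,350,5)));pp('wrist','beaker','ball_1_center')
"
```

```text
t 33.67 p [0.495, -0.1803, 0.1624] rot [3.142, 0.0, -0.133] F [1.2, -0.3, -1.0] w 0.053 g 10.0 q [0.02, 0.24, -0.48, 0.0, -0.84, 1.41]
scene beaker [(0.77, [0.5567, 0.1653, -0.0005]), (0.67, [0.4949, -0.0038, 0.0015]), (0.59, [0.4537, -0.1733, 0.1141])]
side beaker [(0.61, [0.557, 0.1691, 0.001]), (0.52, [0.454, -0.1734, 0.1196])]
248 *********#################################################################################
254 ********##################################################################################
260 *********##****#*******#*****###*****##***#**#**#***##***#*##*#*#*******##******##*##*####
266 ******************#***##********##**##**#**********#**##*##############################*##
272 ******************************************************************************************
278 ******************************************************************************************
284 ************************************************************************#**###************
317 +++++++++++*******************************************************************************
322 +++++++++++*******************************************************************************
327 +++++++++++*******************************************************************************
332 +++++++++++*******************************************************************************
337 +****+++++++**********++******************************************************************
342 ++****++++++++++++++++++******************************************************************
347 ++****+++++++++++++++++++*****************************************************************
wrist beaker []
wrist ball_1_center []
```

The beaker lies about level and the balls stay at its bottom. I'll use gravity instead: rest it on the near rim with its centre of mass inside the jar, then ease the fingers open around it so the mouth drops into the jar.

>>> move_arm --increments '[{"dx":0,"dy":0,"dz":-0.008,"twist":0,"jaw":-0.5},{"dx":-0.009,"dy":0,"dz":0,"twist":0,"jaw":-0.5},{"dx":-0.009,"dy":0,"dz":0,"twist":0,"jaw":-0.5},{"dx":0,"dy":0,"dz":0.004,"twist":0,"jaw":-0.5},{"dx":0,"dy":0,"dz":0.003,"twist":0,"jaw":-0.5},{"dx":0,"dy":0,"dz":0,"twist":0,"jaw":-0.5}]'

```text
t: 34.52
eef_pos: [0.4761, -0.1778, 0.1628]
ee_rot: [-3.142, 0.001, -0.133]
force: [-0.3, 0.8, -0.4]
width: 0.0529
gripper_force: 10.0
```

```bash
python3 -c "
from h import *
st()
for k in('scene','side'):
  cv2.imwrite('pics/ae_%s.png'%k,arm.grab_frame(k));pp(k,'beaker')
asc('ae',list(range(200,290,6))+list(range(317,350,5)));pp('wrist','beaker','ball_1_center')
"
```

```text
t 34.52 p [0.4761, -0.1778, 0.1628] rot [-3.142, 0.001, -0.133] F [-0.3, 0.8, -0.4] w 0.0529 g 10.0 q [0.03, 0.21, -0.52, -0.0, -0.83, 1.41]
scene beaker [(0.87, [0.4972, -0.0002, 0.0043]), (0.66, [0.5566, 0.1648, 0.001]), (0.54, [0.4348, -0.172, 0.1175])]
side beaker [(0.58, [0.492, -0.0075, -0.0067]), (0.53, [0.5557, 0.1722, -0.0034]), (0.43, [0.4366, -0.1731, 0.1195])]
200 **********++++**+====+************************************************###****+++*+++******
206 *************+=====+***************************************************#####*******+******
212 *********+=-+====+*####*******++=--::::::::::::::::::--==+*************#######*****=------
218 *********::+****#######+=-:::::::::::::::::::::::::::::::::::::-=+*****########****+::::::
224 ::::::::::+****###*+---::::::::::::::::::::::::::::::::::::::::::::--+##########****+:..::
230 :::::::::-*****+=-------::::::::::::::::::::::::::::::::     :::::----==+*#######****-.:::
236 :::::::::-**+===---------:::::::::::::::::::::::::::::::::::::::----======+*#####****-::::
242 :-+*******+====+++=------:::::::::::::::::::::::::::::::
[... 806 characters left out ...]
@@@@@*:::::::....:::::::::::::::----===-----::::::::::::::...::::...-@@@@@@#*******
327 ******#@@@@%-::::::::..:::::::::::::::::::::::::::::::::::::::::...::::::--=#@@@@@#*******
332 *******+===-:::::::::..:::::::::::::::::::::::::::::::::::::::::...::::.     ::::+********
337 ******=:::::::::::::::::::::::::::::::::::::::::::::::::::::::......:::          .+*******
342 ******=-========---:::::::::::::::................::::::::::::......::.           :*******
347 ****+..          ..::::::.........................::::::::::::::...:::             -******
wrist beaker [(0.91, [0.4879, -0.0102, 0.0008]), (0.86, [0.4361, -0.1768, 0.1222]), (0.33, [0.5018, -0.1896, 0.0581])]
wrist ball_1_center []
```

>>> move_arm --increments '[{"dx":0.003,"dy":0,"dz":0,"twist":0,"jaw":-0.5},{"dx":0,"dy":0,"dz":0.001,"twist":0,"jaw":0.4},{"dx":0,"dy":0,"dz":0,"twist":0,"jaw":0.4},{"dx":0,"dy":0,"dz":0,"twist":0,"jaw":0.4},{"dx":0,"dy":0,"dz":0,"twist":0,"jaw":0.4},{"dx":0,"dy":0,"dz":0,"twist":0,"jaw":0.4}]'

```text
t: 35.37
eef_pos: [0.4797, -0.1783, 0.1624]
ee_rot: [-3.142, -0.0, -0.133]
force: [-0.6, 0.3, 0.1]
width: 0.0611
gripper_force: 0.0
```

```bash
python3 -c "
from h import *
st()
for k in('scene','side'):
  cv2.imwrite('pics/af_%s.png'%k,arm.grab_frame(k));pp(k,'beaker')
asc('af',list(range(160,290,6))+list(range(317,350,5)));pp('wrist','beaker','ball_1_center')
"
```

```text
t 35.37 p [0.4797, -0.1783, 0.1624] rot [-3.142, -0.0, -0.133] F [-0.6, 0.3, 0.1] w 0.0611 g 0.0 q [0.03, 0.22, -0.52, 0.0, -0.83, 1.41]
scene beaker [(0.69, [0.453, -0.1784, 0.0937]), (0.59, [0.5581, 0.1653, -0.0009])]
side beaker [(0.61, [0.4549, -0.1783, 0.0923]), (0.47, [0.558, 0.1665, -0.0007]), (0.4, [0.4949, -0.0061, -0.0057])]
160 +++++++++++++++++++++*********************************************************************
166 +++++++++++++++++++++**********************************************+++++++++++++++++++++++
172 ++++++++++++++++++++++***************+++++++++++++++++++++++++++++++++++++++++++++++++++++
178 ++++++++++++++++++++++++++++++++++++++++++++++++++++++++++++++++++++++++++++++++++++++++++
184 +++++++++========--=++++++++++++++++++++++++++++++++++++++++++++++++++++++++++++++++++++++
190 ---------==---------=+++++++++++++++++++++++++++++++++++++++++++++++++++++++++++++++++++++
196 ====================+*****************+++++++++++++++++++++++++++++++++++++++++++++=======
202 ++++++======+++======++++++++++++++++++++++++++++++++=====================================
208
[... 1397 characters left out ...]
+*************%@%%%@%%%%
322 #@@@@@@+:::::::::::::::::.....                                   ...............-@@@@@@#**
327 #%@@@@#:::::::::::::::::::.......                              ................::+@@@@@#**
332 **====:::::::::::::::::::::..........                    ...:::::---:::..:::::::::::::+***
337 *-::::::::::::::::::::::::::......::::-----===-----::::....                            =**
342 -::::::::::::::-====+******++==--::::...                                                =*
347 **+=-::::::::::........                                                                 .+
wrist beaker [(0.78, [0.4562, -0.1833, 0.0977]), (0.6, [0.4918, -0.0097, 0.0028])]
wrist ball_1_center []
```

The beaker slid bottom-first into the near side of the jar, balls still inside. I'll regrip it with the pads above its axis, to offset the slip, lift it out and re-engage the rim.

>>> move_arm --increments '[{"dx":0,"dy":0,"dz":-0.006,"twist":0,"jaw":0.4},{"dx":0,"dy":0,"dz":0,"twist":0,"jaw":-0.5},{"dx":0,"dy":0,"dz":0,"twist":0,"jaw":-0.5},{"dx":0,"dy":0,"dz":0,"twist":0,"jaw":-0.5},{"dx":0,"dy":0,"dz":-0.008,"twist":0,"jaw":-0.5},{"dx":0,"dy":0,"dz":-0.015,"twist":0,"jaw":-0.5},{"dx":-0.005,"dy":0,"dz":-0.012,"twist":0,"jaw":-0.5},{"dx":-0.022,"dy":0,"dz":-0.003,"twist":0,"jaw":-0.5},{"dx":-0.025,"dy":0,"dz":0,"twist":0,"jaw":-0.5},{"dx":-0.012,"dy":0,"dz":0,"twist":0,"jaw":-0.5}]' --force 10

```text
t: 36.55
eef_pos: [0.4135, -0.1695, 0.2063]
ee_rot: [-3.141, 0.001, -0.134]
force: [-0.6, 0.1, -1.0]
width: 0.0525
gripper_force: 9.9
```

```bash
python3 -c "
from h import *
st()
for k in('scene','side','wrist'):
  cv2.imwrite('pics/ag_%s.png'%k,arm.grab_frame(k));pp(k,'beaker')
m=[d for d in arm.silhouettes('wrist','beaker')];print([(np.argwhere(d['pixels']).min(0),np.argwhere(d['pixels']).max(0)) for d in m])
"
```

```text
t 36.55 p [0.4135, -0.1695, 0.2063] rot [-3.141, 0.001, -0.134] F [-0.6, 0.1, -1.0] w 0.0525 g 9.9 q [0.05, 0.06, -0.59, -0.0, -0.92, 1.38]
scene beaker [(0.62, [0.3865, -0.1667, 0.1286]), (0.61, [0.4923, -0.0029, 0.0028]), (0.54, [0.5568, 0.164, 0.0002])]
side beaker [(0.74, [0.4915, -0.0073, -0.0053]), (0.73, [0.5538, 0.1675, -0.0002]), (0.69, [0.3871, -0.1671, 0.1293])]
wrist beaker [(0.68, [0.3915, -0.1716, 0.1351]), (0.56, [0.4891, -0.0074, 0.0014])]
[(array([94,  0]), array([173,  90])), (array([163, 192]), array([327, 316]))]
```

>>> move_arm --increments '[{"dx":0.008,"dy":0,"dz":0.012,"twist":0,"jaw":-0.5},{"dx":0.006,"dy":0,"dz":0.0113,"twist":0,"jaw":-0.5},{"dx":0.008,"dy":0,"dz":0,"twist":0,"jaw":-0.5},{"dx":0.0064,"dy":0,"dz":0,"twist":0,"jaw":-0.5},{"dx":0.004,"dy":0,"dz":0.0003,"twist":0,"jaw":-0.5},{"dx":0.0039,"dy":0,"dz":0.0005,"twist":0,"jaw":-0.5},{"dx":0.0037,"dy":0,"dz":0.0014,"twist":0,"jaw":-0.5},{"dx":0.0036,"dy":0,"dz":0.0015,"twist":0,"jaw":-0.5}]'

```text
t: 37.57
eef_pos: [0.4601, -0.1756, 0.1797]
ee_rot: [-3.141, -0.001, -0.133]
force: [-2.2, 0.2, 1.7]
width: 0.0522
gripper_force: 10.0
```

```bash
python3 -c "
from h import *
st()
for k in('scene','side'):
  cv2.imwrite('pics/ah_%s.png'%k,arm.grab_frame(k));pp(k,'beaker')
"
```

```text
t 37.57 p [0.4601, -0.1756, 0.1797] rot [-3.141, -0.001, -0.133] F [-2.2, 0.2, 1.7] w 0.0522 g 10.0 q [0.04, 0.17, -0.54, 0.0, -0.87, 1.4]
scene beaker [(0.73, [0.556, 0.1651, 0.002]), (0.6, [0.4951, -0.0069, 0.0029]), (0.48, [0.4289, -0.171, 0.1207])]
side beaker [(0.68, [0.495, -0.0094, -0.0045]), (0.67, [0.4322, -0.1724, 0.1238]), (0.51, [0.5555, 0.1654, -0.0007])]
```

>>> move_arm --increments '[{"dx":0.0015,"dy":0,"dz":0.002,"twist":0,"jaw":-0.5},{"dx":0.0015,"dy":0,"dz":0.0025,"twist":0,"jaw":-0.5},{"dx":0.002,"dy":0,"dz":0.003,"twist":0,"jaw":-0.5},{"dx":0.002,"dy":0,"dz":0.003,"twist":0,"jaw":-0.5},{"dx":0.0015,"dy":0,"dz":0.003,"twist":0,"jaw":-0.5},{"dx":0.001,"dy":0,"dz":0.003,"twist":0,"jaw":-0.5},{"dx":0.0005,"dy":0,"dz":0.002,"twist":0,"jaw":-0.5},{"dx":0,"dy":0,"dz":0,"twist":0,"jaw":-0.5},{"dx":0,"dy":0,"dz":0,"twist":0,"jaw":-0.5}]'

```text
t: 38.52
eef_pos: [0.4669, -0.1794, 0.1608]
ee_rot: [3.137, 0.005, -0.133]
force: [-7.6, -16.1, 11.6]
width: 0.0534
gripper_force: 9.8
```

```bash
python3 -c "
from h import *
st()
for k in('scene','side'):
  cv2.imwrite('pics/ai_%s.png'%k,arm.grab_frame(k));pp(k,'beaker')
asc('ai',list(range(100,290,6))+list(range(317,350,5)));pp('wrist','beaker','ball_1_center')
"
```

```text
t 38.52 p [0.4669, -0.1794, 0.1608] rot [3.137, 0.005, -0.133] F [-7.6, -16.1, 11.6] w 0.0534 g 9.8 q [0.03, 0.21, -0.54, 0.0, -0.83, 1.41]
scene beaker [(0.77, [0.494, -0.002, 0.0026]), (0.7, [0.4414, -0.1799, 0.1239]), (0.58, [0.5551, 0.1657, -0.0001])]
side beaker [(0.83, [0.5574, 0.1683, -0.0]), (0.51, [0.4442, -0.1814, 0.1265]), (0.47, [0.4966, -0.0091, -0.0036])]
100 @@@@@@@@@@@@@%+++************++++++++++++++++++++++++++++++++++++++++++++++++++:::-+++++++
106 @@@@@@@@@@@@@#+++*************+++++++++++++++++++++++++++++++++++++++++++++++++++***+++++*
112 @@@@@@@@@@@@@*++++**********+++++++++++++++++++++++++++++++++++++++++++++===============+=
118 @@@@@@@@@@@@#++++++*********+++++++++++***++++++*****+++++++++++==========================
124 @@@@@@@@@@@@*++++====++++++===--===--------====------------===============================
130 @@@@@@@@@@@*++++========-----------------------------------------=========================
136 @@@@@@@@@%+++++++==----------------------================-------------===========+++++++++
142 %%%%%%##+========-----------------==+****########***++=====
[... 2383 characters left out ...]
***####%%@@@@@@%%%%%%%%
322 ######@@@@@@=:::::---::......... .. ...............................:::::::::#@@@@@%#######
327 ######@@@@@*-:::::---:::::::.........................................:::... :@@@@@########
332 ########%%%*+*****+==--:::::.........................................        :---=########
337 #####*-::::...............................................                       .=#######
342 #####-.................                                                           .+######
347 ####=.........................                    ..............                   :*#####
wrist beaker [(0.76, [0.4426, -0.1814, 0.1268]), (0.72, [0.4916, -0.0101, 0.0032])]
wrist ball_1_center []
```

Tilt now exceeds 100° (bottom z 0.125, pivot 0.114) and no balls show in the beaker. I'll lift out and check the jar.

>>> move_arm --increments '[{"dx":0,"dy":0,"dz":-0.006,"twist":0,"jaw":-0.5},{"dx":0,"dy":0,"dz":-0.016,"twist":0,"jaw":-0.5},{"dx":-0.006,"dy":0,"dz":-0.02,"twist":0,"jaw":-0.5},{"dx":-0.024,"dy":0,"dz":0,"twist":0,"jaw":-0.5},{"dx":-0.024,"dy":0,"dz":0,"twist":0,"jaw":-0.5},{"dx":0,"dy":0,"dz":0,"twist":0,"jaw":-0.5}]'

```text
t: 39.37
eef_pos: [0.4112, -0.1693, 0.202]
ee_rot: [-3.14, 0.003, -0.134]
force: [-0.9, -0.7, -1.1]
width: 0.0529
gripper_force: 9.8
```

```bash
python3 -c "
from h import *
st()
for k in('scene','side'):
  cv2.imwrite('pics/aj_%s.png'%k,arm.grab_frame(k));pp(k,'beaker')
asc('aj',list(range(10,350,5)),lo=50);pp('wrist','beaker','ball_1_center')
"
```

```text
t 39.37 p [0.4112, -0.1693, 0.202] rot [-3.14, 0.003, -0.134] F [-0.9, -0.7, -1.1] w 0.0529 g 9.8 q [0.05, 0.06, -0.6, -0.0, -0.91, 1.38]
scene beaker [(0.77, [0.4917, -0.0043, 0.001]), (0.49, [0.3877, -0.1686, 0.1641]), (0.49, [0.5531, 0.1669, -0.0031])]
side beaker [(0.75, [0.3922, -0.1674, 0.1666]), (0.71, [0.5589, 0.1692, 0.0003]), (0.6, [0.4913, -0.0094, -0.0023])]
10 ******@@@@@@@@@@@@@@%%%%%%%%%%%##*******=:::::::::::::::::::::::++=--========:::::::::::::
15 ******#@@@@@@@@@@@@%***##########*******=::::::::::::::::::::::::----------:::::::::::::::
20 *******#@@@@@@@@@@@#***#########********+-::::::::::::::::::::::::::::::::::::::::::::::::
25 ++*****+*%@@@@@@@@%****##########********=::::::::::::::::::::::::::::::::::::::::::::::::
30 ==========++++**********########*********=-=====:::::::::::::::::::::::::.............::..
35 ===============+********########********************==+-::::::::..........................
40 ==+============+******++*+**+***+++=++========+++======--::...............................
45 ===============+*****+=========------=====+====:..::::------.   ..
[... 5155 characters left out ...]
@@@@@@@@%%%#+==---:::::::::::::::::::::::::-------------------===+**=*@@@@@@%#######
325 ######%@@@@@@%%%%#+==---------::::::::::::::::::-------------------====+##==%@@@@@########
330 ######%@@@@@%%%%%#*+===--------:::::::::::::::::--------------------=+***=--=@@@@@########
335 #######%%%%%%%%%%%*++==-------::::::::::::::::::--------------==+++++++=---------=########
340 ######%%%%%%%%%%%%%%*+=======------------------=+++++++++++++++===----------------*#######
345 #####%%%%%%%%%%%%%%%%%%%%%##****++++++++++++++++===+===----------------------------*######
wrist beaker [(0.93, [0.3942, -0.1727, 0.1721]), (0.69, [0.4892, -0.0056, -0.0006])]
wrist ball_1_center [(0.92, [0.4572, -0.1835, 0.0623])]
```

Six balls are now visible in the jar and none in the beaker. To right the beaker, I'll hook its mouth on the front of the rim while lowering the pivot in front of the jar.

>>> move_arm --increments '[{"dx":0.001,"dy":0,"dz":0.011,"twist":0,"jaw":-0.5},{"dx":0.001,"dy":0,"dz":0.01,"twist":0,"jaw":-0.5},{"dx":-0.005,"dy":0,"dz":0.006,"twist":0,"jaw":-0.5},{"dx":-0.006,"dy":0,"dz":0.007,"twist":0,"jaw":-0.5},{"dx":-0.0035,"dy":0,"dz":0.0075,"twist":0,"jaw":-0.5},{"dx":-0.0035,"dy":0,"dz":0.008,"twist":0,"jaw":-0.5},{"dx":-0.0005,"dy":0,"dz":0.01,"twist":0,"jaw":-0.5},{"dx":0,"dy":0,"dz":0.01,"twist":0,"jaw":-0.5},{"dx":-0.0005,"dy":0,"dz":0.005,"twist":0,"jaw":-0.5}]' --force 8

```text
t: 40.47
eef_pos: [0.3982, -0.1675, 0.1273]
ee_rot: [3.141, 0.001, -0.133]
force: [-1.8, 1.4, 2.7]
width: 0.0527
gripper_force: 8.0
```

```bash
python3 -c "
from h import *
st()
for k in('scene','side','wrist'):
  cv2.imwrite('pics/ak_%s.png'%k,arm.grab_frame(k));pp(k,'beaker')
"
```

```text
t 40.47 p [0.3982, -0.1675, 0.1273] rot [3.141, 0.001, -0.133] F [-1.8, 1.4, 2.7] w 0.0527 g 8.0 q [0.06, 0.15, -0.72, -0.0, -0.7, 1.38]
scene beaker [(0.83, [0.5551, 0.166, 0.0015]), (0.53, [0.3691, -0.1657, 0.0801])]
side beaker [(0.82, [0.5575, 0.1691, -0.0011]), (0.54, [0.4914, -0.0051, -0.0054]), (0.43, [0.3671, -0.165, 0.0827])]
wrist beaker [(0.65, [0.3712, -0.1708, 0.0865]), (0.2, [0.503, -0.1924, 0.0578])]
```

>>> move_arm --increments '[{"dx":-0.002,"dy":0,"dz":-0.02,"twist":0,"jaw":-0.5},{"dx":0,"dy":0,"dz":-0.022,"twist":0,"jaw":-0.5},{"dx":0.009,"dy":0,"dz":-0.003,"twist":0,"jaw":-0.5},{"dx":0.009,"dy":0,"dz":0,"twist":0,"jaw":-0.5},{"dx":-0.001,"dy":0,"dz":0.005,"twist":0,"jaw":-0.5},{"dx":-0.0035,"dy":0,"dz":0.005,"twist":0,"jaw":-0.5},{"dx":-0.003,"dy":0,"dz":0.0055,"twist":0,"jaw":-0.5},{"dx":-0.002,"dy":0,"dz":0.006,"twist":0,"jaw":-0.5},{"dx":-0.0012,"dy":0,"dz":0.006,"twist":0,"jaw":-0.5},{"dx":0,"dy":0,"dz":0.006,"twist":0,"jaw":-0.5},{"dx":0.0004,"dy":0,"dz":0.005,"twist":0,"jaw":-0.5}]'

```text
t: 41.68
eef_pos: [0.4046, -0.1683, 0.134]
ee_rot: [3.141, 0.0, -0.133]
force: [-0.2, -0.2, -0.5]
width: 0.0525
gripper_force: 8.0
```

```bash
python3 -c "
from h import *
st()
for k in('scene','side'):
  cv2.imwrite('pics/al_%s.png'%k,arm.grab_frame(k));pp(k,'beaker')
"
```

```text
t 41.68 p [0.4046, -0.1683, 0.134] rot [3.141, 0.0, -0.133] F [-0.2, -0.2, -0.5] w 0.0525 g 8.0 q [0.06, 0.15, -0.7, 0.0, -0.72, 1.38]
scene beaker [(0.62, [0.3682, -0.166, 0.0776]), (0.61, [0.5778, -0.1472, 0.2497]), (0.54, [0.4939, -0.0048, 0.0018])]
side beaker [(0.71, [0.371, -0.1654, 0.0853]), (0.66, [0.4948, -0.0073, -0.004])]
```

Beaker is empty but still near level. A better way to right it: turn the tool a quarter turn (the clamp needs that orientation anyway) and push the beaker's bottom face against the mill's right plate edge.

>>> move_arm --increments '[{"dx":-0.005,"dy":0,"dz":-0.02,"twist":0.1208,"jaw":-0.5},{"dx":0,"dy":0,"dz":-0.02,"twist":0.1208,"jaw":-0.5},{"dx":0,"dy":0,"dz":-0.01,"twist":0.1208,"jaw":-0.5},{"dx":0.008,"dy":0.0095,"dz":0,"twist":0.1208,"jaw":-0.5},{"dx":0.0091,"dy":0.0084,"dz":0,"twist":0.1208,"jaw":-0.5},{"dx":0.01,"dy":0.0073,"dz":0,"twist":0.1208,"jaw":-0.5},{"dx":0.0108,"dy":0.006,"dz":0,"twist":0.1208,"jaw":-0.5},{"dx":0.0115,"dy":0.0046,"dz":0,"twist":0.1208,"jaw":-0.5},{"dx":0.012,"dy":0.0033,"dz":0,"twist":0.1208,"jaw":-0.5},{"dx":0.0123,"dy":0.0018,"dz":0,"twist":0.1208,"jaw":-0.5},{"dx":0.0124,"dy":0.0003,"dz":0.008,"twist":0.1208,"jaw":-0.5},{"dx":0.0123,"dy":-0.0011,"dz":0.008,"twist":0.1208,"jaw":-0.5}]'

```text
t: 42.88
eef_pos: [0.4231, -0.2776, 0.1695]
ee_rot: [-3.14, -0.001, -1.588]
force: [-0.7, -1.0, -0.7]
width: 0.0524
gripper_force: 8.0
```

>>> move_arm --increments '[{"dx":0.0121,"dy":-0.0027,"dz":0.008,"twist":0.1208,"jaw":-0.5},{"dx":0,"dy":0,"dz":0.015,"twist":0,"jaw":-0.5},{"dx":0,"dy":0,"dz":0.008,"twist":0,"jaw":-0.5}]'

```text
t: 43.13
eef_pos: [0.4247, -0.2894, 0.1368]
ee_rot: [3.141, 0.0, -1.705]
force: [-0.8, -0.0, -1.0]
width: 0.0529
gripper_force: 8.0
```

```bash
cat >> h.py <<'E'
def mill(p):
    d=np.array(p)-[.4825,-.18,0];c,s=np.cos(-.133),np.sin(-.133);return (np.array([c*d[0]+s*d[1],-s*d[0]+c*d[1],d[2]])*1e3).round(1).tolist()
E
python3 -c "
from h import *
s=st();print('P',mill(np.array(s['eef_pos'])-[0,0,.047]))
for k in('scene','side'):
  cv2.imwrite('pics/am_%s.png'%k,arm.grab_frame(k))
  print([(round(d['score'],2),mill(d['position'])) for d in arm.pinpoint(k,'beaker')])
"
```

```text
t 43.13 p [0.4247, -0.2894, 0.1368] rot [3.141, 0.0, -1.705] F [-0.8, -0.0, -1.0] w 0.0529 g 8.0 q [-0.22, 0.26, -0.54, -0.0, -0.78, 0.08]
P [-42.8, -116.1, 89.8]
[(0.7, [-11.5, 175.0, 3.2]), (0.69, [28.6, 352.0, -0.5]), (0.67, [-43.8, -80.8, 81.9])]
[(0.61, [-42.6, -79.8, 85.9]), (0.59, [-11.4, 172.0, -3.5]), (0.59, [-121.6, 538.6, -0.2]), (0.51, [26.4, 354.1, -1.4])]
```

>>> move_arm --increments '[{"dx":0.004,"dy":0,"dz":0.012,"twist":0,"jaw":-0.5},{"dx":0,"dy":0,"dz":0.008,"twist":0,"jaw":-0.5},{"dx":-0.008,"dy":0,"dz":0,"twist":0,"jaw":-0.5},{"dx":-0.007,"dy":0,"dz":-0.001,"twist":0,"jaw":-0.5},{"dx":-0.006,"dy":0,"dz":-0.0045,"twist":0,"jaw":-0.5},{"dx":-0.006,"dy":0,"dz":-0.0045,"twist":0,"jaw":-0.5},{"dx":-0.007,"dy":0,"dz":-0.003,"twist":0,"jaw":-0.5},{"dx":-0.007,"dy":0,"dz":-0.002,"twist":0,"jaw":-0.5},{"dx":-0.007,"dy":0,"dz":0,"twist":0,"jaw":-0.5}]'

```text
t: 44.08
eef_pos: [0.4312, -0.2446, 0.1338]
ee_rot: [-3.14, -0.0, -1.703]
force: [-6.5, -8.3, -0.1]
width: 0.0526
gripper_force: 7.9
```

```bash
python3 -c "
from h import *
s=st();print('P',mill(np.array(s['eef_pos'])-[0,0,.047]))
for k in('scene','side'):
  cv2.imwrite('pics/an_%s.png'%k,arm.grab_frame(k))
  print([(round(d['score'],2),mill(d['position'])) for d in arm.pinpoint(k,'beaker')])
"
```

```text
t 44.08 p [0.4312, -0.2446, 0.1338] rot [-3.14, -0.0, -1.703] F [-6.5, -8.3, -0.1] w 0.0526 g 7.9 q [-0.12, 0.23, -0.58, 0.0, -0.75, -0.01]
P [-42.3, -70.9, 86.8]
[(0.89, [-15.1, 177.1, 6.7]), (0.86, [28.2, 350.8, 2.3]), (0.82, [-42.3, -35.5, 78.0]), (0.3, [-20.0, -235.7, -3.0])]
[(0.66, [29.7, 358.0, -3.0]), (0.61, [-41.4, -34.0, 82.0]), (0.46, [-12.4, 173.7, -1.6]), (0.31, [-121.5, 543.0, -2.6])]
```

>>> move_arm --increments '[{"dx":0.035,"dy":0,"dz":0,"twist":0,"jaw":-0.5},{"dx":0.02,"dy":0,"dz":0.007,"twist":0,"jaw":-0.5},{"dx":0,"dy":0,"dz":0.012,"twist":0,"jaw":-0.5},{"dx":0,"dy":0,"dz":0.008,"twist":0,"jaw":-0.5},{"dx":-0.008,"dy":0,"dz":0,"twist":0,"jaw":-0.5},{"dx":-0.007,"dy":0,"dz":0,"twist":0,"jaw":-0.5},{"dx":-0.007,"dy":0,"dz":0,"twist":0,"jaw":-0.5},{"dx":-0.002,"dy":0,"dz":-0.002,"twist":0,"jaw":-0.5}]'

```text
t: 44.95
eef_pos: [0.4269, -0.2749, 0.1083]
ee_rot: [-3.142, -0.0, -1.701]
force: [-1.2, -3.3, -0.7]
width: 0.0526
gripper_force: 8.0
```

```bash
python3 -c "
from h import *
s=st();print('P',mill(np.array(s['eef_pos'])-[0,0,.047]))
for k in('scene','side'):
  cv2.imwrite('pics/ao_%s.png'%k,arm.grab_frame(k))
  print([(round(d['score'],2),mill(d['position'])) for d in arm.pinpoint(k,'beaker')])
"
```

```text
t 44.95 p [0.4269, -0.2749, 0.1083] rot [-3.142, -0.0, -1.701] F [-1.2, -3.3, -0.7] w 0.0526 g 8.0 q [-0.18, 0.29, -0.58, 0.0, -0.7, 0.05]
P [-42.5, -101.4, 61.3]
[(0.79, [26.1, 354.5, 1.0]), (0.61, [-12.8, 174.7, 1.7]), (0.52, [-41.7, -66.8, 51.7])]
[(0.7, [0.5, -2.1, 0.8]), (0.5, [29.4, 355.3, -2.6]), (0.49, [-39.6, -67.6, 56.7]), (0.44, [-10.6, 174.9, -4.3])]
```

>>> move_arm --increments '[{"dx":-0.004,"dy":0,"dz":-0.002,"twist":0,"jaw":-0.5},{"dx":-0.004,"dy":0,"dz":-0.004,"twist":0,"jaw":-0.5},{"dx":-0.004,"dy":0,"dz":-0.005,"twist":0,"jaw":-0.5},{"dx":-0.004,"dy":0,"dz":-0.004,"twist":0,"jaw":-0.5},{"dx":-0.005,"dy":0,"dz":-0.002,"twist":0,"jaw":-0.5}]'

```text
t: 45.57
eef_pos: [0.4297, -0.2552, 0.1257]
ee_rot: [-3.141, -0.0, -1.703]
force: [-1.7, -4.2, 4.2]
width: 0.0524
gripper_force: 8.0
```

```bash
python3 -c "
from h import *
s=st();print('P',mill(np.array(s['eef_pos'])-[0,0,.047]))
for k in('scene','side','wrist'):
  cv2.imwrite('pics/ap_%s.png'%k,arm.grab_frame(k))
  print([(round(d['score'],2),mill(d['position'])) for d in arm.pinpoint(k,'beaker')])
m=[d for d in arm.silhouettes('wrist','beaker')];print([(np.argwhere(d['pixels']).min(0),np.argwhere(d['pixels']).max(0)) for d in m])
"
```

```text
t 45.57 p [0.4297, -0.2552, 0.1257] rot [-3.141, -0.0, -1.703] F [-1.7, -4.2, 4.2] w 0.0524 g 8.0 q [-0.14, 0.25, -0.58, 0.0, -0.74, 0.01]
P [-42.4, -81.5, 78.7]
[(0.84, [-42.8, -56.5, 51.9]), (0.69, [-9.4, 174.6, 2.3])]
[(0.63, [-12.9, 172.6, -4.3]), (0.6, [-42.5, -55.4, 54.1]), (0.57, [27.6, 354.8, -0.1]), (0.42, [2.3, -3.6, 3.5])]
[(0.63, [-41.4, -63.3, 59.1])]
[(array([181, 185]), array([337, 329]))]
```

>>> move_arm --increments '[{"dx":-0.004,"dy":0,"dz":0,"twist":0,"jaw":-0.5},{"dx":-0.005,"dy":0,"dz":0,"twist":0,"jaw":-0.5},{"dx":-0.005,"dy":0,"dz":0.0005,"twist":0,"jaw":-0.5},{"dx":0,"dy":0,"dz":-0.02,"twist":0,"jaw":-0.5},{"dx":0.025,"dy":0,"dz":-0.008,"twist":0,"jaw":-0.5},{"dx":0.035,"dy":0,"dz":0,"twist":0,"jaw":-0.5},{"dx":0.012,"dy":0,"dz":0.01,"twist":0,"jaw":-0.5}]'

```text
t: 46.5
eef_pos: [0.4232, -0.3151, 0.1442]
ee_rot: [-3.137, -0.001, -1.702]
force: [1.1, -0.2, -1.1]
width: 0.0526
gripper_force: 8.0
```

```bash
python3 -c "
from h import *
s=st();print('P',mill(np.array(s['eef_pos'])-[0,0,.047]))
for k in('scene','side'):
  cv2.imwrite('pics/aq_%s.png'%k,arm.grab_frame(k))
  print([(round(d['score'],2),mill(d['position'])) for d in arm.pinpoint(k,'beaker')])
"
```

```text
t 46.5 p [0.4232, -0.3151, 0.1442] rot [-3.137, -0.001, -1.702] F [1.1, -0.2, -1.1] w 0.0526 g 8.0 q [-0.27, 0.26, -0.51, 0.0, -0.8, 0.14]
P [-40.8, -141.8, 97.2]
[(0.84, [-41.7, -129.1, 66.8]), (0.82, [-10.1, 176.7, 2.9]), (0.78, [27.5, 351.5, -0.7])]
[(0.81, [27.0, 358.2, -2.8]), (0.55, [-43.9, -128.1, 65.8]), (0.49, [-11.5, 171.7, -1.2])]
```

>>> move_arm --increments '[{"dx":0,"dy":0,"dz":0.02,"twist":0,"jaw":-0.5},{"dx":0,"dy":0,"dz":0.021,"twist":0,"jaw":-0.5},{"dx":0,"dy":0,"dz":0.013,"twist":0,"jaw":-0.5},{"dx":0,"dy":0,"dz":0.004,"twist":0,"jaw":-0.5},{"dx":0,"dy":0,"dz":0.003,"twist":0,"jaw":-0.5},{"dx":0,"dy":0,"dz":0.002,"twist":0,"jaw":-0.5}]' --force 5

```text
t: 47.2
eef_pos: [0.4221, -0.3122, 0.08]
ee_rot: [3.141, -0.0, -1.702]
force: [-2.3, 1.7, 7.8]
width: 0.0524
gripper_force: 5.0
```

```bash
python3 -c "
from h import *
s=st();print('P',mill(np.array(s['eef_pos'])-[0,0,.047]))
for k in('scene','side'):
  cv2.imwrite('pics/ar_%s.png'%k,arm.grab_frame(k))
  print([(round(d['score'],2),mill(d['position'])) for d in arm.pinpoint(k,'beaker')])
"
```

```text
t 47.2 p [0.4221, -0.3122, 0.08] rot [3.141, -0.0, -1.702] F [-2.3, 1.7, 7.8] w 0.0524 g 5.0 q [-0.26, 0.36, -0.57, 0.0, -0.65, 0.13]
P [-42.4, -139.0, 33.0]
[(0.85, [27.0, 350.6, 2.0]), (0.69, [-44.4, -128.0, 7.1]), (0.54, [-10.6, 174.5, 5.0]), (0.39, [-125.4, 534.9, -0.2])]
[(0.65, [28.2, 353.2, -1.7]), (0.57, [-42.1, -122.3, 10.5]), (0.46, [-11.8, 172.3, -1.2])]
```

>>> move_arm --increments '[{"dx":0,"dy":0,"dz":-0.001,"twist":0,"jaw":0.5},{"dx":0,"dy":0,"dz":0,"twist":0,"jaw":1},{"dx":0,"dy":0,"dz":0,"twist":0,"jaw":1},{"dx":0,"dy":0,"dz":0,"twist":0,"jaw":1},{"dx":0,"dy":0,"dz":0,"twist":0,"jaw":1}]'

```text
t: 47.82
eef_pos: [0.4219, -0.3127, 0.0804]
ee_rot: [-3.141, -0.0, -1.703]
force: [0.0, 0.1, -0.3]
width: 0.0804
gripper_force: 0.0
```

```bash
python3 -c "
from h import *
s=st();print('P',mill(np.array(s['eef_pos'])-[0,0,.047]))
for k in('scene','side','wrist'):
  cv2.imwrite('pics/as_%s.png'%k,arm.grab_frame(k))
  print([(round(d['score'],2),mill(d['position'])) for d in arm.pinpoint(k,'beaker')])
"
```

```text
t 47.82 p [0.4219, -0.3127, 0.0804] rot [-3.141, -0.0, -1.703] F [0.0, 0.1, -0.3] w 0.0804 g 0.0 q [-0.26, 0.36, -0.57, -0.0, -0.65, 0.13]
P [-42.5, -139.6, 33.4]
[(0.74, [26.8, 352.4, 0.1]), (0.68, [-44.6, -121.7, -0.5]), (0.68, [-9.1, 176.5, 5.0])]
[(0.57, [-41.6, -121.0, 1.6]), (0.54, [26.4, 356.2, -1.6]), (0.53, [-10.1, 172.5, -3.9])]
[(0.77, [-42.8, -123.7, 1.0])]
```

Beaker is standing upright at mill (-43,-122), clear of the mill by about 18 mm. Now to the clamp crossbar's right half.

>>> move_arm --increments '[{"dx":0,"dy":0,"dz":-0.025,"twist":0,"jaw":1},{"dx":0,"dy":0,"dz":-0.04,"twist":0,"jaw":1},{"dx":0,"dy":0,"dz":-0.041,"twist":0,"jaw":1},{"dx":0,"dy":0,"dz":-0.041,"twist":0,"jaw":1},{"dx":0,"dy":0,"dz":-0.041,"twist":0,"jaw":1},{"dx":0,"dy":0,"dz":-0.041,"twist":0,"jaw":1},{"dx":0,"dy":0,"dz":-0.041,"twist":0,"jaw":1},{"dx":-0.0237,"dy":-0.0325,"dz":-0.007,"twist":0,"jaw":1},{"dx":-0.0237,"dy":-0.0325,"dz":0,"twist":0,"jaw":1},{"dx":-0.0237,"dy":-0.0325,"dz":0,"twist":0,"jaw":1},{"dx":-0.0237,"dy":-0.0325,"dz":0,"twist":0,"jaw":1},{"dx":0,"dy":0,"dz":0,"twist":0,"jaw":1}]'

```text
t: 49.12
eef_pos: [0.5678, -0.233, 0.3558]
ee_rot: [3.141, 0.0, -1.7]
force: [-0.7, -1.6, -0.4]
width: 0.0876
gripper_force: 0.0
```

```bash
python3 -c "
from h import *
s=st();print('P',mill(np.array(s['eef_pos'])-[0,0,.047]))
for k in('scene','side','wrist'):
  cv2.imwrite('pics/at_%s.png'%k,arm.grab_frame(k))
  for n in ('grip_right','grip_left'):print(k,n,[(round(d['score'],2),mill(d['position'])) for d in arm.pinpoint(k,n)])
print([(round(d['score'],2),mill(d['position'])) for d in arm.pinpoint('side','beaker')])
"
```

```text
t 49.12 p [0.5678, -0.233, 0.3558] rot [3.141, 0.0, -1.7] F [-0.7, -1.6, -0.4] w 0.0876 g 0.0 q [-0.07, 0.23, -0.03, -0.0, -1.32, -0.06]
P [91.6, -41.3, 308.8]
scene grip_right [(0.71, [89.1, -45.8, 252.6])]
scene grip_left [(0.95, [91.9, 43.1, 246.6])]
side grip_right [(0.72, [87.2, -50.0, 254.7])]
side grip_left [(0.66, [85.3, 40.5, 250.4])]
wrist grip_right [(0.89, [85.8, -47.7, 252.1])]
wrist grip_left [(0.65, [-19.7, 10.5, 57.8]), (0.56, [89.9, 40.3, 252.2])]
[(0.83, [-42.7, -122.1, -1.1]), (0.67, [26.9, 355.9, -3.3]), (0.64, [-15.2, 173.1, -4.2])]
```

>>> move_arm --increments '[{"dx":0.0045,"dy":0.004,"dz":0.016,"twist":0,"jaw":-0.2},{"dx":0,"dy":0,"dz":0.016,"twist":0,"jaw":-0.2},{"dx":0,"dy":0,"dz":0.014,"twist":0,"jaw":-0.2},{"dx":0,"dy":0,"dz":0.01,"twist":0,"jaw":-0.5},{"dx":0,"dy":0,"dz":0,"twist":0,"jaw":-1},{"dx":0,"dy":0,"dz":0,"twist":0,"jaw":-1},{"dx":0,"dy":0,"dz":0,"twist":0,"jaw":-1},{"dx":0,"dy":0,"dz":0,"twist":0,"jaw":-1},{"dx":0,"dy":0,"dz":0,"twist":0,"jaw":-1}]' --force 20

```text
t: 50.37
eef_pos: [0.559, -0.2399, 0.3023]
ee_rot: [-3.14, -0.0, -1.703]
force: [-0.2, 0.2, -0.0]
width: 0.0333
gripper_force: 0.0
```

```bash
python3 -c "
from h import *
s=st();P=np.array(mill(np.array(s['eef_pos'])-[0,0,.047]));print('P',P)
h=np.array([P[0]-3,107]);a0=0
for a in np.arange(0,1.7,.16):
  print(round(a,2),np.round([85-145*np.sin(a)+3*np.cos(a)-88, 145*np.cos(a)+3*np.sin(a)-145],1))
"
```

```text
t 50.37 p [0.559, -0.2399, 0.3023] rot [-3.14, -0.0, -1.703] F [-0.2, 0.2, -0.0] w 0.0333 g 0.0 q [-0.08, 0.24, -0.13, 0.0, -1.2, -0.05]
P [ 83.7 -49.3 255.3]
0.0 [0. 0.]
0.16 [-23.1  -1.4]
0.32 [-45.8  -6.4]
0.48 [-67.3 -15. ]
0.64 [-87.2 -26.9]
0.8 [-104.9  -41.8]
0.96 [-120.1  -59.4]
1.12 [-132.2  -79.1]
1.28 [-141.1 -100.6]
1.44 [-146.4 -123.1]
1.6 [-148.  -146.2]
```

>>> move_arm --increments '[{"dx":-0.003,"dy":-0.0035,"dz":0.002,"twist":0,"jaw":-1},{"dx":0,"dy":0,"dz":0,"twist":0,"jaw":-1},{"dx":0,"dy":0,"dz":0,"twist":0,"jaw":-1},{"dx":0,"dy":0,"dz":0,"twist":0,"jaw":-1}]'

```text
t: 50.7
eef_pos: [0.5629, -0.2372, 0.2993]
ee_rot: [-3.141, 0.0, -1.703]
force: [2.8, 0.2, -1.4]
width: 0.0134
gripper_force: 20.0
```

>>> move_arm --increments '[{"dx":0,"dy":0.0231,"dz":0.0014,"twist":0,"jaw":-1},{"dx":0,"dy":0.0227,"dz":0.005,"twist":0,"jaw":-1},{"dx":0,"dy":0.0215,"dz":0.0086,"twist":0,"jaw":-1},{"dx":0,"dy":0.0199,"dz":0.0119,"twist":0,"jaw":-1},{"dx":0,"dy":0.0177,"dz":0.0149,"twist":0,"jaw":-1},{"dx":0,"dy":0.0152,"dz":0.0176,"twist":0,"jaw":-1},{"dx":0,"dy":0.0121,"dz":0.0197,"twist":0,"jaw":-1},{"dx":0,"dy":0,"dz":0,"twist":0,"jaw":-1}]'

```text
t: 51.37
eef_pos: [0.4316, -0.2191, 0.2195]
ee_rot: [-3.137, 0.001, -1.703]
force: [3.8, 5.7, 6.0]
width: 0.0131
gripper_force: 20.0
```

```bash
python3 -c "
from h import *
s=st();P=np.array(mill(np.array(s['eef_pos'])-[0,0,.047]));print('P',P)
a=np.arctan2(85-P[0],P[2]-107);print('angle',a+3/145, 'r',np.hypot(85-P[0],P[2]-107))
"
```

```text
t 51.37 p [0.4316, -0.2191, 0.2195] rot [-3.137, 0.001, -1.703] F [3.8, 5.7, 6.0] w 0.0131 g 20.0 q [-0.06, 0.1, -0.5, -0.0, -0.96, -0.07]
P [-45.2 -45.5 172.5]
angle 1.1253836371790278 r 145.7473498901438
```

>>> move_arm --increments '[{"dx":0,"dy":0.0047,"dz":0.0105,"twist":0,"jaw":-1},{"dx":0,"dy":0.004,"dz":0.011,"twist":0,"jaw":-1},{"dx":0,"dy":0.003,"dz":0.0112,"twist":0,"jaw":-1},{"dx":0,"dy":0.0022,"dz":0.0112,"twist":0,"jaw":-1},{"dx":0,"dy":0.001,"dz":0.01,"twist":0,"jaw":-1},{"dx":0,"dy":0.0005,"dz":0.007,"twist":0,"jaw":-1},{"dx":0,"dy":0,"dz":0.003,"twist":0,"jaw":-1},{"dx":0,"dy":0,"dz":0,"twist":0,"jaw":-1}]'

```text
t: 52.03
eef_pos: [0.4164, -0.217, 0.1565]
ee_rot: [-3.141, 0.001, -1.703]
force: [-2.9, 10.5, 10.9]
width: 0.013
gripper_force: 20.1
```

```bash
python3 -c "
from h import *
s=st();P=np.array(mill(np.array(s['eef_pos'])-[0,0,.047]));print('P',P)
a=np.arctan2(85-P[0],P[2]-107);print('angle',a+3/145, 'r',np.hypot(85-P[0],P[2]-107))
"
```

```text
t 52.03 p [0.4164, -0.217, 0.1565] rot [-3.141, 0.001, -1.703] F [-2.9, 10.5, 10.9] w 0.013 g 20.1 q [-0.06, 0.16, -0.61, -0.0, -0.8, -0.07]
P [-60.6 -45.4 109.5]
angle 1.5743173393853542 r 145.62146133039593
```

>>> move_arm --increments '[{"dx":0,"dy":0,"dz":0.0015,"twist":0,"jaw":-1},{"dx":0,"dy":0,"dz":0.0015,"twist":0,"jaw":-1},{"dx":0,"dy":0,"dz":0,"twist":0,"jaw":-1}]'

```text
t: 52.28
eef_pos: [0.4163, -0.217, 0.1539]
ee_rot: [-3.141, 0.001, -1.703]
force: [-3.5, 9.8, 10.5]
width: 0.0137
gripper_force: 20.1
```

>>> move_arm --increments '[{"dx":0,"dy":0,"dz":0.0015,"twist":0,"jaw":-1},{"dx":0,"dy":0,"dz":0.0015,"twist":0,"jaw":-1},{"dx":0,"dy":0,"dz":0,"twist":0,"jaw":-1}]' --force 30

```text
t: 52.53
eef_pos: [0.4164, -0.217, 0.1516]
ee_rot: [-3.141, 0.001, -1.703]
force: [-5.7, 12.4, 19.7]
width: 0.0134
gripper_force: 30.1
```

```bash
python3 -c "
from h import *
s=st()
for k in('scene','side','wrist'):
  cv2.imwrite('pics/au_%s.png'%k,arm.grab_frame(k))
  for n in ('grip_right','grip_left','beaker'):print(k,n,[(round(d['score'],2),mill(d['position'])) for d in arm.pinpoint(k,n)][:3])
"
```

```text
t 52.53 p [0.4164, -0.217, 0.1516] rot [-3.141, 0.001, -1.703] F [-5.7, 12.4, 19.7] w 0.0134 g 30.1 q [-0.06, 0.17, -0.62, -0.0, -0.79, -0.07]
scene grip_right [(0.69, [-58.0, -43.7, 105.2])]
scene grip_left [(0.56, [125.0, 270.1, -3.4])]
scene beaker [(0.89, [-44.5, -122.4, -1.6]), (0.85, [28.8, 351.2, 1.5]), (0.51, [-13.1, 174.6, 0.9])]
side grip_right [(0.55, [-61.2, -45.4, 106.5])]
side grip_left [(0.73, [-62.9, 42.2, 111.6]), (0.41, [128.2, 273.5, 1.8])]
side beaker [(0.76, [-41.2, -119.9, -2.9]), (0.64, [-9.4, 173.1, -4.4]), (0.52, [26.8, 355.3, 0.6])]
wrist grip_right [(0.97, [-60.3, -46.1, 112.3])]
wrist grip_left []
wrist beaker [(0.62, [-39.8, -124.9, -0.5])]
```

>>> move_arm --increments '[{"dx":0,"dy":0,"dz":0.001,"twist":0,"jaw":-1},{"dx":0,"dy":0,"dz":0.0005,"twist":0,"jaw":-1},{"dx":0,"dy":0,"dz":0,"twist":0,"jaw":-1},{"dx":0,"dy":0,"dz":0,"twist":0,"jaw":-1}]'

```text
t: 53.47
eef_pos: [0.4164, -0.2171, 0.151]
ee_rot: [-3.14, 0.001, -1.703]
force: [-8.2, 14.6, 27.1]
width: 0.0133
gripper_force: 30.1
```

```bash
python3 -c "
from station import arm
print(arm.job_done())"
```

```text
the job is handed in; nothing more can be done
None
```

The job is handed in at about 53 s of the 64 s allowed: all six balls look to be in the jar, the empty beaker is upright on the worktop about 18 mm clear of the mill's right side, and the clamp is held pressed at its stop with about 27 N. The pour took several tries because the moves cannot tilt the tool, so I tipped and later righted the beaker by pushing it against the jar rim and the mill's plate edge. The ball count comes from a coarse wrist-camera readout.

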